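Set the fences of a divider rack with a spacer gauge

TASK

Set the three blue fences of the divider rack to equal gaps with the orange spacer gauge: starting at the black end stop and working outward, hook the gauge over each fence in turn and draw the fence toward the stop until the gauge's steel foot just butts against the stop (or the fence set before), and hold it lightly pressed there for a moment without shoving the fence already set. Move the fences only with the gauge, never with the gripper, press gently (never above 20 N), and leave the bottles, pot and box standing nearby alone. Finish by standing the gauge upright back on the middle of its dark mat.

Things in the scene. Friction and masses are not known exactly. Their poses are not given: they have to be found in the camera images.
- rack: Divider rack screwed to the worktop: aluminium base plate 100 x 190 mm (x by y), its top 10 mm above the worktop; does not move. Origin at the centre of its underside; its y axis runs along the row, from the end stop (at y = -83 mm) outward; z up. Two rods run along the row at x = +-36 mm; between them (|x| < 25 mm) the base is bare.
- end_stop: Black fixed upright plate, 92 mm wide along x, 10 mm thick, top 46 mm above the worktop, at the -y end of the rack. Origin on its inner face (the one toward the fences) at worktop height; axes as the rack.
- stop_face (a point): Point on the inner face of the end stop, mid-width, 44 mm above the worktop; axes as the rack.
- fence_1_top (a point): Middle of the top edge of blue fence 1 (nearest the stop); 44 mm above the worktop, axes as the rack. The fence is an upright plate 62 mm along x, 6 mm thick along y, from 12 to 44 mm above the worktop, with grey shoes at x = +-36 mm. It slides only along the rack's y, stiffly: about 6 N moves it, it stays where left; drawing one fence against another gives way at about 12 N. Starts 3 to 50 mm farther out than its right place.
- fence_2_top (a point): Middle of the top edge of blue fence 2 (the middle one); 44 mm above the worktop, axes as the rack. The fence is an upright plate 62 mm along x, 6 mm thick along y, from 12 to 44 mm above the worktop, with grey shoes at x = +-36 mm. It slides only along the rack's y, stiffly: about 6 N moves it, it stays where left; drawing one fence against another gives way at about 12 N. Starts 3 to 50 mm farther out than its right place.
- fence_3_top (a point): Middle of the top edge of blue fence 3 (farthest from the stop); 44 mm above the worktop, axes as the rack. The fence is an upright plate 62 mm along x, 6 mm thick along y, from 12 to 44 mm above the worktop, with grey shoes at x = +-36 mm. It slides only along the rack's y, stiffly: about 6 N moves it, it stays where left; drawing one fence against another gives way at about 12 N. Starts 3 to 50 mm farther out than its right place.
- fence_1: Body of blue fence 1; origin in mid-thickness at worktop height straight below its top point; axes as the rack.
- fence_2: Body of blue fence 2; origin in mid-thickness at worktop height straight below its top point; axes as the rack.
- fence_3: Body of blue fence 3; origin in mid-thickness at worktop height straight below its top point; axes as the rack.
- gauge: Loose orange spacer gauge, black handle, 84-190 g, upright on the mat. Origin at the centre of its underside; z up. Along y: steel foot plate in front (flat face at -18 to -30 mm), block from -12 to +2 mm, slot open below from +2 to +16 mm, hook leg from +16 to +22 mm; 30 mm wide along x, foot 28. Bridge over the slot from z = 36 to 46 mm. Handle: 24 x 24 mm square post over the origin, z = 46 to 88 mm.
- gauge_handle (a point): Centre of the gauge's handle, 70 mm above its underside, the place to grip; axes as the gauge. The handle's faces are square to the gauge's x and y (a 27 mm wide rim on its top 3 mm is only for looks).
- gauge_hook (a point): Middle of the hook leg's inner face (gauge y = +16 mm, 15 mm above the underside), which pulls the fence toward the stop. The foot's face stands 34 to 46 mm from it, locked at another setting each time and not reported, so gaps come out at 28 to 40 mm. With the underside 4 mm above the base plate, gauge y along the rack's y, the bridge clears the fence tops by 6 mm.
- mat: Dark rubber mat, 84 x 84 x 3 mm, fixed on the worktop. Origin at the centre of its underside.
- coverslips: Small white box of cover slips, 29 x 29 x 21 mm, loose, to be left alone. Origin at the centre of its underside.
- oil_bottle: Small brown bottle with black cap, 29 mm across, 58 mm high, loose, to be left alone. Origin at the centre of its underside.
- sample_pot: White pot with red cap, 38 mm across, 54 mm high, loose, to be left alone. Origin at the centre of its underside.
- stain_red: Brown dropper bottle with red teat, 38 mm across, 94 mm high, loose, to be left alone. Origin at the centre of its underside.

How it is judged:
By the outcome, as a careful person would: the job done as asked, in the order asked, and still so for the second after the job is handed in, with the robot touching nothing.
It also fails if it takes over 72 s, if anything falls off the work surface, if the arm or the gripper's body presses on something with over 40 N, if the wrist force passes 120 N, or if a joint passes its speed limit or range.

ROBOT

A 6-joint arm with a two-finger parallel gripper is mounted at the origin on a cart in front of the work surface, level with it; the furniture and walls round the work are solid. World frame = base frame: x ahead of the robot, y to its left, z up, the work surface at z = 0. Lengths are in m, angles in rad, forces in N, time in s.
With the tool pointing down it reaches from about 0.375 to 0.9 m from the base axis. Payload 3.1 kg.
Tool frame: the origin (TCP) lies on the centre line of the jaws, within the pads' length; the fingertips stand 19 mm ahead of it and the grasp point (between the pads) is the TCP; y points along the fingers, x is the direction in which the jaws open and shut, and the axes are right-handed (so a half turn about y gives the same grasp; the last joint's range is limited). The gripper opens to 85 mm and grips with 20 to 120 N. Pads are 22 mm wide; open, the fingers measure 114 mm over their backs; the gripper's body (76 mm by 85 mm) begins 54 mm behind the grasp point. The pads swing forward as they close: fully open they stand 13 mm farther back than shut.
Start: joints at [-1.359, 0.527, 1.433, -0, 1.181, -0.178], TCP at [0.238, -0.578, 0.25] pointing down, gripper open.
Joint ranges: [-3.08, 3.08], [-0.75, 2.2], [0.22, 2.44], [-1.43, 4.57], [0, 2.65], [-2.85, 2.85]. Speed limits (rad/s): [2.79, 2.79, 3.14, 3.14, 3.14, 3.14].

INTERFACE

Orientations are given as a unit quaternion [x, y, z, w].
In Python, from station import * gives the robot as it stands.
- The arm moves only by the tool step_arm, never from a script. Its argument "moves" is a list of rows, each a list of 7 numbers: the turn, a rotation vector about the tool's x, y, z in rad, then the shift along the tool's x, y, z in cm, then the closure, from -1 (fully open) to 1 (shut). A call has 1 to 12 rows; each row is the pose to reach, as a shift and turn from the pose measured when the call began, along the tool's axes at that moment; what a row does not reach only later rows make up. A row lasts 1/8 s, in which the tool goes at most 62.5 mm and 10.7 degrees, less where a joint would pass 70% of its speed; a pose out of reach is approached as far as the arm can. A call with a gripper value outside its range is refused whole. The fingers move at their own pace and stop on an object; "grip_force" is the grip in N (left out, the last holds). Time passes only in rows, so rows that repeat a pose let the fingers close. It gives the time, the measured TCP pose, the force and the opening at its end, in the units of the state.
- sense(): the state, without advancing time (a new reading comes with each control period).
- snapshot(name): name is "scene" or "top"; returns a dict with "frame" (384x512x3 uint8, red, green, blue), "z_map" (384x512 float32, m along the optical axis (not along the pixel's ray), 0 where there is no reading), "vfov" (degrees; the focal length in pixels is half the picture's height over the tangent of half this angle, whatever the lens; pixels are square), "cx", "cy" (the principal point, pixels), "dist" ([k1, k2, p1, p2, k3] as OpenCV has them; the pictures are not rectified), "xyz" and "orientation" of the camera in the world. Camera axes: x right, y down, z forward; pixel columns grow to the right and rows downward; lengths in m; the calibration is good to about 2 mm. A picture is of the moment at which its call begins.
- sign_off(): hands the job in, once; it reports no verdict.
The state is a dict: "t": time; "q": joint angles; "qd": joint speeds; "tau": joint torques, N m; "tcp_pos": TCP position; "tool_rot": TCP orientation; "force": force on the tool from outside, world axes, zero at the start; "ft_torque": the same for the moment, N m; "finger_gap": opening from 0.0 (shut) to 1.0 (fully open).
Only numpy, scipy, OpenCV 4.12 (cv2) and the standard library are available. Lean on these libraries where they do the work, as an engineer would, in place of code of your own. Each camera call takes 0.05 s, during which the arm holds its last target.

## Working session

There is one attempt and no reset: what is moved stays moved. The work goes in short steps, Python scripts to look and compute and a tool call to move; the robot and the scene stay as the last step left them, time stands still between calls to the robot, and variables do not carry over. Pictures are saved under pics/ and viewed, and the job is handed in when it is done.

Besides the shell and the picture viewer there is one more tool, called after "Request:" by a JSON object that holds its "method" and its "body", one argument or row to a line. step_arm: Moves the arm, as the interface text tells. Its arguments: {"type":"object","properties":{"moves":{"type":"array","items":{"type":"array","items":{"type":"number"}}},"grip_force":{"type":"number"}},"required":["moves"]}

```bash
mkdir -p pics; ls; python3 - <<'E'
from station import *
import cv2,numpy as np
s=sense();print({k:np.round(v,4) for k,v in s.items()})
for n in("scene","top"):
    d=snapshot(n);print(n,d["vfov"],d["cx"],d["cy"],d["dist"],d["xyz"],d["orientation"])
    np.savez(f"{n}0.npz",**d)
    cv2.imwrite(f"pics/{n}0.png",cv2.resize(d["frame"][:,:,::-1],(800,600),interpolation=cv2.INTER_CUBIC))
E
```

```text
pics
{'t': np.float64(0.0), 'q': array([-1.3585,  0.5285,  1.4339, -0.    ,  1.1814, -0.1785]), 'qd': array([-0.0025, -0.0003, -0.0006,  0.0009, -0.0016,  0.0016]), 'tau': array([ 5.00000e-04, -4.42347e+01, -1.78021e+01, -3.00000e-04,
        8.30000e-03, -0.00000e+00]), 'tcp_pos': array([ 0.2379, -0.5772,  0.2493]), 'tool_rot': array([-0.587 ,  0.394 , -0.3928,  0.5881]), 'force': array([0.4928, 0.2391, 1.1806]), 'ft_torque': array([ 0.0313, -0.0121,  0.0439]), 'finger_gap': np.float64(0.9972)}
scene 43.772973545919854 253.4166590590938 195.27131415590225 [-0.04549267  0.          0.          0.          0.        ] [-0.32303609 -0.69704887  0.68068726] [ 0.76653477 -0.3867825   0.22442975 -0.46092843]
top 55.90573835782894 263.9527152645359 187.63048841941927 [-0.0666006  0.         0.         0.         0.       ] [ 0.44843891 -0.06015871  1.12842606] [ 0.71350468 -0.69867929  0.02896243 -0.04381195]
```

View pics/scene0.png

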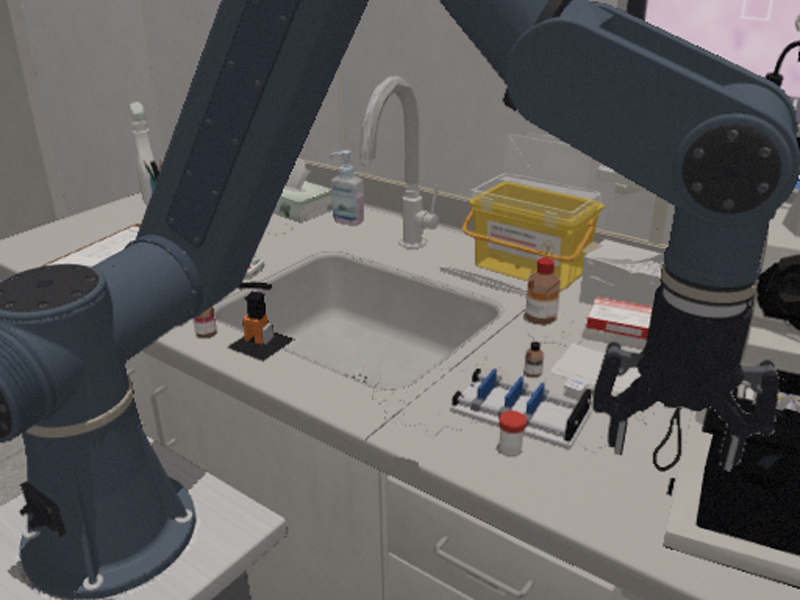

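View pics/top0.png

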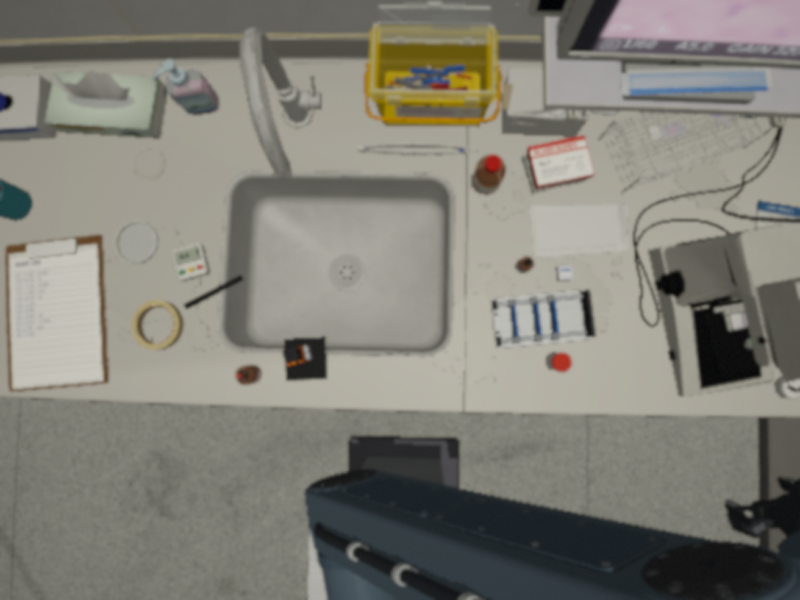

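The top view shows the rack at about (542,318) with its stop on the right, the gauge on its mat at about (303,355), the pot at (560,362), the small bottle at (525,264), and the box at (565,272). The dropper bottle with the red teat is either (489,172) or (248,374). Next I'll take enlarged crops.

```bash
cat > h.py <<'E'
import numpy as np,cv2
from scipy.spatial.transform import Rotation as R
def K(d):
    f=d["frame"].shape[0]/2/np.tan(np.radians(float(d["vfov"]))/2)
    return np.array([[f,0,float(d["cx"])],[0,f,float(d["cy"])],[0,0,1]])
def ray(d,uv):
    p=cv2.undistortPoints(np.array(uv,float).reshape(-1,1,2),K(d),np.array(d["dist"],float)).reshape(-1,2)
    return np.c_[p,np.ones(len(p))]@R.from_quat(d["orientation"]).as_matrix().T
def onz(d,uv,z):   # intersect with plane z
    r=ray(d,uv);o=np.array(d["xyz"]);z=np.broadcast_to(z,(len(r),))
    return o+r*((z-o[2])/r[:,2])[:,None]
def proj(d,P):
    Rm=R.from_quat(d["orientation"]).as_matrix()
    pc=(np.atleast_2d(P)-np.array(d["xyz"]))@Rm
    return cv2.projectPoints(pc.reshape(-1,1,3),np.zeros(3),np.zeros(3),K(d),np.array(d["dist"],float))[0].reshape(-1,2)
def cloud(d):
    h,w=d["z_map"].shape;v,u=np.mgrid[:h,:w]
    r=ray(d,np.c_[u.ravel(),v.ravel()])
    return (np.array(d["xyz"])+r*d["z_map"].reshape(-1,1)).reshape(h,w,3)
def crop(d,u0,v0,u1,v1,s,name):
    c=cv2.resize(d["frame"][v0:v1,u0:u1,::-1],None,fx=s,fy=s,interpolation=cv2.INTER_CUBIC)
    for k in range(u0,u1):
        if k%10==0: cv2.line(c,(int((k-u0+.5)*s),0),(int((k-u0+.5)*s),6),(0,255,0),1); cv2.putText(c,str(k),(int((k-u0+.5)*s)-10,18),0,.4,(0,255,0),1)
    for k in range(v0,v1):
        if k%10==0: cv2.line(c,(0,int((k-v0+.5)*s)),(6,int((k-v0+.5)*s)),(0,255,0),1); cv2.putText(c,str(k),(8,int((k-v0+.5)*s)+4),0,.4,(0,255,0),1)
    cv2.imwrite(name,c)
E
python3 - <<'E'
from h import *
t=np.load("top0.npz");s=np.load("scene0.npz")
crop(t,300,160,400,245,8,"pics/t_rack.png")
crop(t,145,200,220,256,10,"pics/t_g.png")
crop(s,280,200,390,300,6,"pics/s_rack.png")
crop(s,110,160,200,240,7,"pics/s_g.png")
E
```

```text
(no output)
```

View pics/t_rack.png

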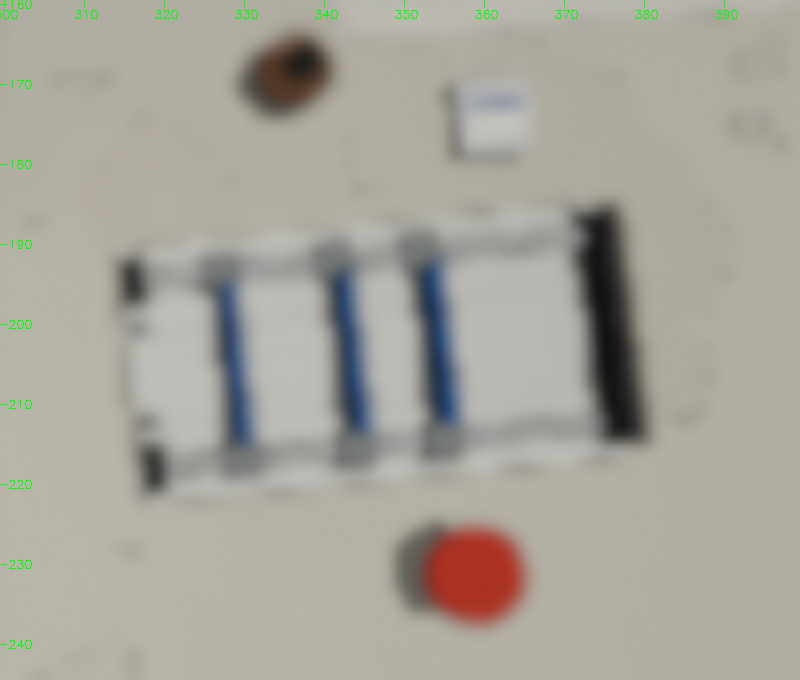

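View pics/t_g.png

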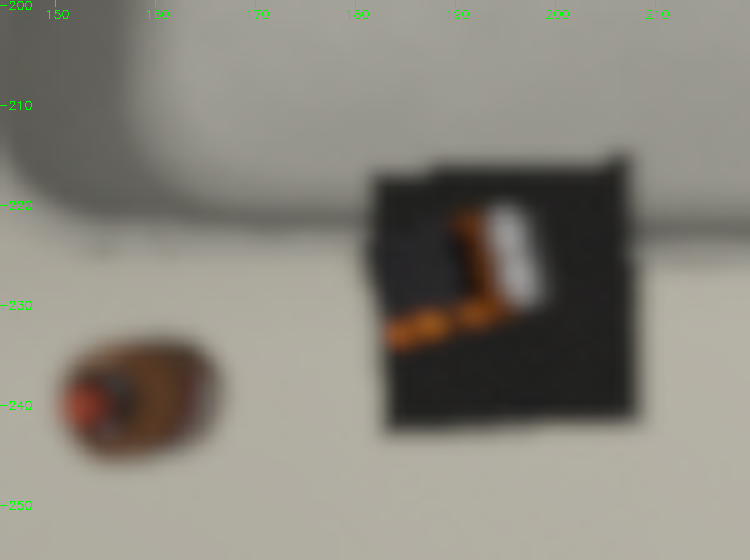

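View pics/s_rack.png

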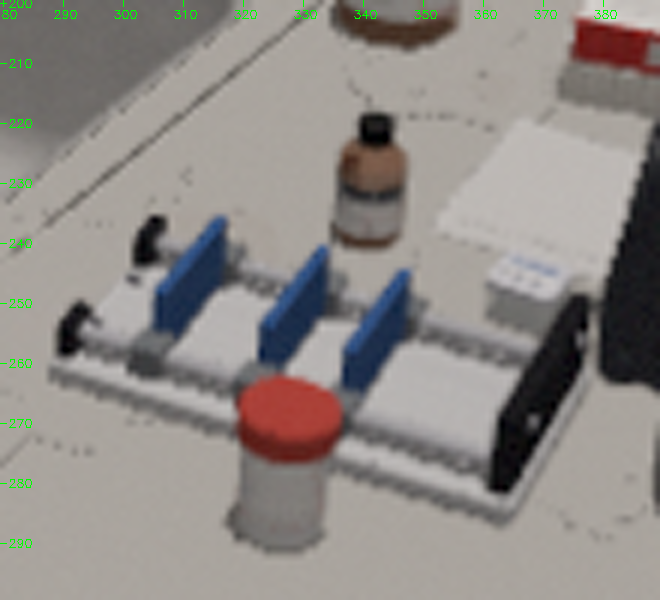

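View pics/s_g.png

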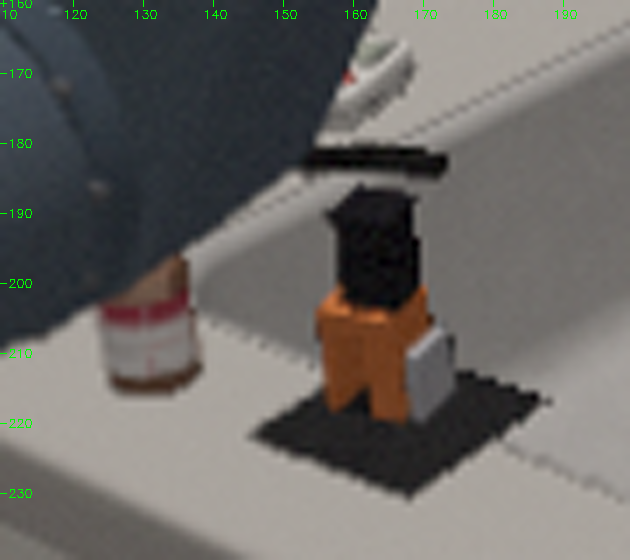

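```bash
cat > m.py <<'E'
from h import *
t=np.load("top0.npz");s=np.load("scene0.npz")
pt=lambda n,a,z:print(n,np.round(onz(s if n[0]=='s' else t,a,z)*1000,1).tolist())
pt("s base corners",[(287.8,260.3),(363.7,284.5)],.01)
pt("s stop outer top far/near, bottom near",[(377.5,248.7),(362.8,269.5),(362.8,281.2)],[.046,.046,.01])
pt("s f1 -y top far near",[(347.8,244.5),(337.2,257)],.044)
pt("s f2",[(334.2,240.7),(323.2,252.8)],.044)
pt("s f3",[(317,235.7),(305.7,247)],.044)
pt("t f1",[(353.5,192.3),(355.5,212.6)],.044)
pt("t f2",[(342.3,193.3),(344.4,213.5)],.044)
pt("t f3",[(327.8,194.8),(329.9,214.5)],.044)
c=cloud(t)
print("noise table z",c[235:245,320:340,2].std(),c[235:245,320:340,2].mean())
np.set_printoptions(linewidth=250)
print("rack z rows 203"); print(np.round(c[203,310:385]*1000).astype(int).tolist())
print("gauge z map mm");print(np.round(c[217:244,180:212,2]*1000).astype(int))
E
python3 m.py
```

```text
s base corners [[456.0, -203.6, 10.0], [478.2, -387.9, 10.0]]
s stop outer top far/near, bottom near [[573.0, -373.7, 46.0], [480.9, -380.6, 46.0], [487.6, -381.3, 10.0]]
s f1 -y top far near [[551.2, -308.7, 44.0], [492.2, -312.3, 44.0]]
s f2 [[546.8, -275.1, 44.0], [488.1, -278.5, 44.0]]
s f3 [[541.8, -230.9, 44.0], [484.7, -233.8, 44.0]]
t f1 [[551.5, -305.7, 44.0], [490.7, -311.6, 44.0]]
t f2 [[547.8, -272.0, 44.0], [487.3, -278.3, 44.0]]
t f3 [[542.5, -228.3, 44.0], [483.5, -234.9, 44.0]]
noise table z 0.11234593552162082 0.010823786769111136
rack z rows 203
[[519, -180, 1], [519, -183, 2], [520, -186, -1], [520, -189, -2], [520, -192, 0], [519, -194, 9], [519, -197, 11], [519, -200, 10], [519, -203, 10], [520, -207, 8], [519, -210, 10], [520, -213, 10], [519, -215, 13], [520, -219, 9], [448, -60, 1128], [520, -226, 5], [520, -228, 9], [519, -230, 19], [518, -229, 42], [518, -232, 47], [518, -235, 46], [520, -244, 9], [520, -247, 11], [520, -250, 10], [520, -253, 11], [520, -256, 9], [521, -259, 9], [520, -262, 11], [521, -265, 11], [520, -268, 13], [521, -272, 9], [521, -275, 8
[... 4440 characters left out ...]
2   -1    0    1    3    4    5    3   -2    1]
 [  -2    0   -2    1    2    4    3    6    0    3    1    2   -1    2    1   -3    5    3    3    3    2    6    2    5    0    8    4    5    3    4   -2 1128]
 [   0    3   -1    7    3    3    4    3    3    1    6    3    2    4    3    4    3    1    6    2    2    6   -1    5    3   -3    1    2    3    0    0    2]
 [   0    0    0    4    3    2    2    3    4    3   -2    4    3    5    5    6    3    3    4    0    3    4    1    2    3    4    2    0    4    1    0    1]
 [  -2   -1    1    2    0    3    2    3    6    0    1    0   -3   -1   -2   -1    4    1   -1    3   -1   -3    1   -4    2   -5    2   -1    0    1   -1    2]]
```

```bash
cat > fit.py <<'E'
from h import *
from scipy.optimize import least_squares
def box(P,lo,hi):
    lo,hi=np.array(lo,float),np.array(hi,float)
    q=np.abs(P-(lo+hi)/2)-(hi-lo)/2
    return np.linalg.norm(np.maximum(q,0),axis=1)+np.minimum(q.max(1),0)
def loc(P,x,y,a):
    c,s=np.cos(a),np.sin(a);d=P-np.array([x,y,0]);
    return np.c_[c*d[:,0]+s*d[:,1],-s*d[:,0]+c*d[:,1],d[:,2]]
def rackm(p,P):
    L=loc(P,*p[:3])
    b=[box(L,(-46,-93,10),(46,-83,46)),box(L,(-50,-95,0),(50,95,10))]
    for f in p[3:6]: b.append(box(L,(-31,f-3,12),(31,f+3,44)))
    return np.min(b,0),L
def gm(p,P):
    L=loc(P,*p[:3]);f=p[3]   # f = foot face y (neg)
    L=L-np.array([0,0,3])
    b=[box(L,(-15,-12,0),(15,2,46)),box(L,(-15,2,36),(15,16,46)),box(L,(-15,16,0),(15,22,46)),box(L,(-12,-12,46),(12,12,88)),box(L,(-14,f,0),(14,-12,36))]
    return np.min(b,0),L
def run(ds,model,p0,sel,shift=True):
    Ps=[sel(cloud(d).reshape(-1,3)*1000,d) for d in ds]
    n=len(p0)
    def res(v):
        r=[]
        for i,P in enumerate(Ps):
            o=v[n+3*i:n+3*i+3]; r.append(model(v[:n],P+o)[0])
        reg=(v[n:].reshape(-1,3))*np.sqrt(len(r[0]))/4
        return np.r_[np.concatenate(r),reg.ravel()]
    s=least_squares(res,np.r_[p0,np.zeros(3*len(ds))],loss="soft_l1",f_scale=1.5,x_scale=np.r_[[1,1,.02],np.ones(n-3+3*len(ds))],diff_step=1e-4)
    return s.x,[len(P) for P in Ps],np.median(np.abs(s.fun))
E
cat > f1.py <<'E'
from fit import *
import sys
t=np.load("top0.npz");s=np.load("scene0.npz")
np.set_printoptions(suppress=True,precision=2)
p0=np.array([516,-291,np.radians(6),-17,17,60.])
def sel(P,d):
    L=loc(P,516,-291,np.radians(6))
    return P[(abs(L[:,0])<33)&(abs(L[:,1])<100)&(P[:,2]>6)&(P[:,2]<55)&(P[:,2]>6)]
def selg(P,d):
    m=(np.hypot(P[:,0]-400,P[:,1]-150)<1e9)
    return P[m]
for ds in ([t],[s],[t,s]):
    x,n,m=run(ds,rackm,p0,sel);print("rack",x[:2],np.degrees(x[2]),x[3:6],"off",x[6:],n,m)
c=cloud(t)*1000
g=c[220:234,180:200].reshape(-1,3);hh=g[(g[:,2]>84)&(g[:,2]<97)];print("handle top mean",hh.mean(0),len(hh))
hx,hy=hh.mean(0)[:2]
def selg(P,d):
    m=(np.hypot(P[:,0]-hx,P[:,1]-hy)<45)&(P[:,2]>12)&(P[:,2]<100)
    return P[m]
for ds in ([t],[s],[t,s]):
  for a in (0,.15,.3):
    x,n,m=run(ds,gm,np.array([hx,hy,a,-24.]),selg);print("gauge",x[:2],np.degrees(x[2]),x[3],"off",x[4:],n,m)
E
python3 f1.py
```

```text
rack [ 516.49 -291.57] 6.840511829308789 [-15.51  18.05  58.43] off [-0.   -0.    0.03] [1345] 1.2275772846411792
rack [ 516.27 -288.89] 5.6062979538098805 [-28.08   5.85  55.24] off [-0.    0.    0.49] [1314] 0.8438600024094711
rack [ 516.44 -290.  ] 6.351231427218407 [-22.21  11.86  56.36] off [ 0.03  0.26  0.04 -0.03 -0.33  0.47] [1345, 1314] 0.957765840970005
handle top mean [437.1  184.78  90.8 ] 89
gauge [436.74 184.75] 16.127787605296 -20.29948985508333 off [-0.   -0.   -0.24] [174] 0.6740016907326094
gauge [436.88 184.79] 16.714391511510733 -20.203423698841146 off [-0.   -0.   -0.26] [174] 0.6990462961049886
gauge [436.88 184.79] 16.71655323023328 -20.20316964168832 off [-0.   -0.   -0.26] [174] 0.699385306786338
gauge [435.49 186.55] 16.426079698499066 -20.833585752277724 off [-0.   -0.    0.07] [433] 0.9173490669179474
gauge [435.49 186.55] 16.426132874295817 -20.83359891091146 off [-0.   -0.    0.07] [433] 0.9173498045698718
gauge [435.5  186.56] 16.303572650318504 -20.84355408835529 off [-0.   -0.    0.07] [433] 0.9249939322883811
gauge [436.03 185.66] 16.213564615657145 -20.660373972689484 off [-0.52  0.79 -0.24  0.48 -0.83  0.09] [174, 433] 0.8809152634674415
gauge [436.03 185.66] 16.213586867861384 -20.66044956337234 off [-0.52  0.79 -0.24  0.48 -0.83  0.09] [174, 433] 0.8809810710853334
gauge [436.05 185.67] 16.309718443219946 -20.653974629046576 off [-0.5   0.8  -0.24  0.51 -0.81  0.09] [174, 433] 0.8891624713791746
```

```bash
cat >> f1.py <<'E'
print('---')
p0=np.array([516.5,-290.5,np.radians(6.3),-16,18,59.])
def sel(P,d):
    L=loc(P,516.5,-290.5,np.radians(6.3))
    return P[(L[:,0]<28)&(L[:,0]>-28)&(abs(L[:,1])<100)&(P[:,2]>16)&(P[:,2]<55)]
for ds in ([t],[s],[t,s]):
    x,n,m=run(ds,rackm,p0,sel);print("rack",x[:2],np.degrees(x[2]),x[3:6],"off",x[6:],n,m)
for d in (t,s):
    P=sel(cloud(d).reshape(-1,3)*1000,d);L=loc(P,516.5,-290.5,np.radians(6.3))
    h,e=np.histogram(L[:,1],np.arange(-100,100,4));print([(int(a),int(b)) for a,b in zip(e,h) if b])
    # per cluster slope
    for c0 in (-88,-16,18,59):
        k=(abs(L[:,1]-c0)<10);q=np.polyfit(L[k,0],L[k,1],1);print(c0,k.sum(),"slope deg",np.degrees(np.arctan(q[0])),"at0",q[1], L[k,1].min(),L[k,1].max())
E
python3 f1.py | sed -n '/---/,$p'
```

```text
---
rack [ 512.96 -292.28] 6.973739274869466 [-15.42  18.46  58.42] off [-0.    0.   -0.38] [325] 0.9842032063037691
rack [ 520.03 -288.4 ] 6.639427801649743 [-23.05  10.99  55.38] off [-0.    0.    0.14] [458] 0.4714548943807255
rack [ 520.42 -289.8 ] 6.684690629939316 [-21.81  12.15  56.62] off [-0.12  0.43 -0.18  0.11 -0.42  0.2 ] [325, 458] 0.6657363313816305
[(-96, 15), (-92, 25), (-88, 57), (-84, 17), (-28, 2), (-24, 25), (-20, 48), (8, 15), (12, 50), (16, 5), (44, 1), (52, 11), (56, 36), (60, 14), (88, 2), (92, 2)]
-88 114 slope deg 0.5258772417612585 at0 -87.05769425270476 -95.01986234969195 -82.91087728522177
-16 75 slope deg 0.6113920038159286 at0 -19.97553742167207 -24.393547851142735 -16.24782636613813
18 70 slope deg 0.8252687825302795 at0 13.851571673310854 9.509279636440498 16.70325626555152
59 61 slope deg 0.42763271696388244 at0 58.46837042589749 54.21226432337417 61.63377801763006
[(-96, 7), (-92, 78), (-88, 22), (-84, 1), (-28, 53), (-24, 46), (-20, 9), (-16, 1), (4, 2), (8, 89), (12, 21), (16, 1), (40, 1), (48, 1), (52, 93), (56, 23), (84, 5), (88, 4), (92, 1)]
-88 108 slope deg 0.15188347663104834 at0 -89.86857185677484 -92.42465695674417 -83.85444444630093
-16 107 slope deg -0.7288994157989418 at0 -23.302481588334825 -25.729891290427382 -15.733664867334008
18 111 slope deg -0.8015722274643297 at0 10.725117982962008 8.518421709570086 16.423733880778183
59 117 slope deg -0.06431704537075077 at0 54.87540061747348 51.78445463787471 59.91262604728294
```

```bash
sed -i 's/^p0=np.array(\[516.5.*/p0=np.array([516.5,-290.5,np.radians(6.4),-20.5,13,57.])/' f1.py; python3 f1.py | sed -n '/---/,$p' | grep rack
cat > ov.py <<'E'
from h import *
import sys
def draw(d,p,u0,v0,u1,v1,s,name,gp=None,gz=3):
    c=cv2.resize(d["frame"][v0:v1,u0:u1,::-1],None,fx=s,fy=s,interpolation=cv2.INTER_CUBIC)
    def bx(lo,hi,x,y,a,z0=0,col=(0,255,0)):
        C=np.array([[X,Y,Z] for X in(lo[0],hi[0]) for Y in(lo[1],hi[1]) for Z in(lo[2],hi[2])],float)
        Rz=R.from_euler('z',a).as_matrix();W=C@Rz.T+[x,y,z0]
        q=(proj(d,W/1000)-[u0,v0]+.5)*s
        for i in range(8):
            for j in range(i):
                if (C[i]!=C[j]).sum()==1: cv2.line(c,tuple(int(k) for k in q[i]),tuple(int(k) for k in q[j]),col,1)
    if p is not None:
        bx((-46,-93,10),(46,-83,46),*p[:3]);bx((-50,-95,0),(50,95,10),*p[:3],col=(0,200,255))
        for f in p[3:6]: bx((-31,f-3,12),(31,f+3,44),*p[:3],col=(0,0,255))
    if gp is not None:
        f=gp[3]
        for lo,hi in(((-15,-12,0),(15,2,46)),((-15,16,0),(15,22,46)),((-12,-12,46),(12,12,88)),((-14,f,0),(14,-12,36))): bx(lo,hi,*gp[:3],z0=gz)
    cv2.imwrite(name,c)
E
python3 - <<'E'
from ov import *
t=np.load("top0.npz");s=np.load("scene0.npz")
p=[516.5,-290.5,np.radians(6.5),-20.5,13,57]
draw(t,p,300,160,400,245,8,"pics/ot.png");draw(s,p,280,200,390,300,7,"pics/os.png")
g=[436,185.7,np.radians(16.3),-20.6]
draw(t,None,145,200,220,256,10,"pics/otg.png",g);draw(s,None,110,160,200,240,7,"pics/osg.png",g)
E
```

```text
rack [ 520.9  -291.34] 6.866716407971477 [-20.33  13.71  58.44] off [-0.    0.   -0.27] [325] 0.5063910486288314
rack [ 512.68 -289.26] 6.648661487702243 [-23.08  10.97  55.39] off [-0.    0.    0.16] [458] 0.5183626830670178
rack [ 513.47 -290.67] 6.707779987965225 [-21.81  12.14  56.64] off [-0.03  0.39 -0.18  0.03 -0.47  0.22] [325, 458] 0.684589692507938
```

View pics/ot.png

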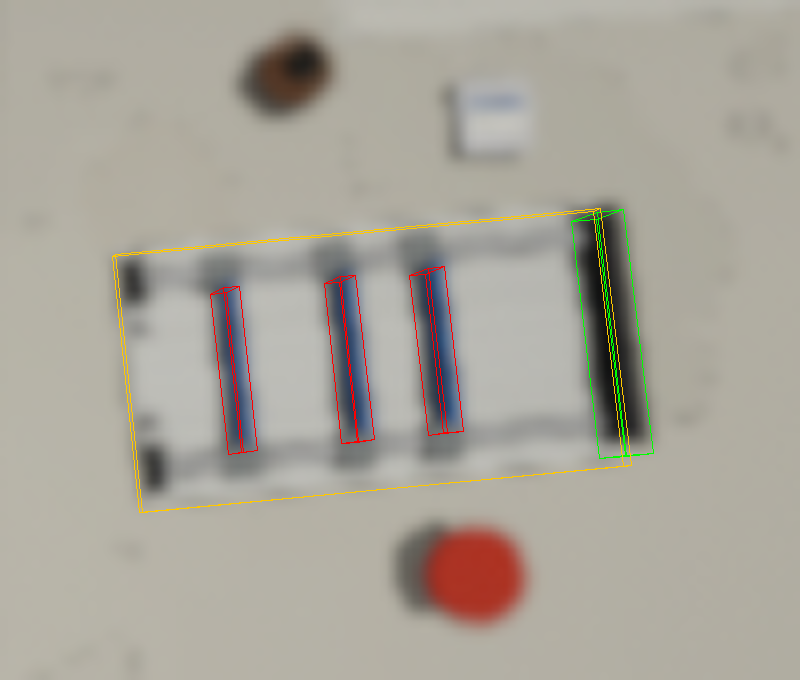

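View pics/os.png

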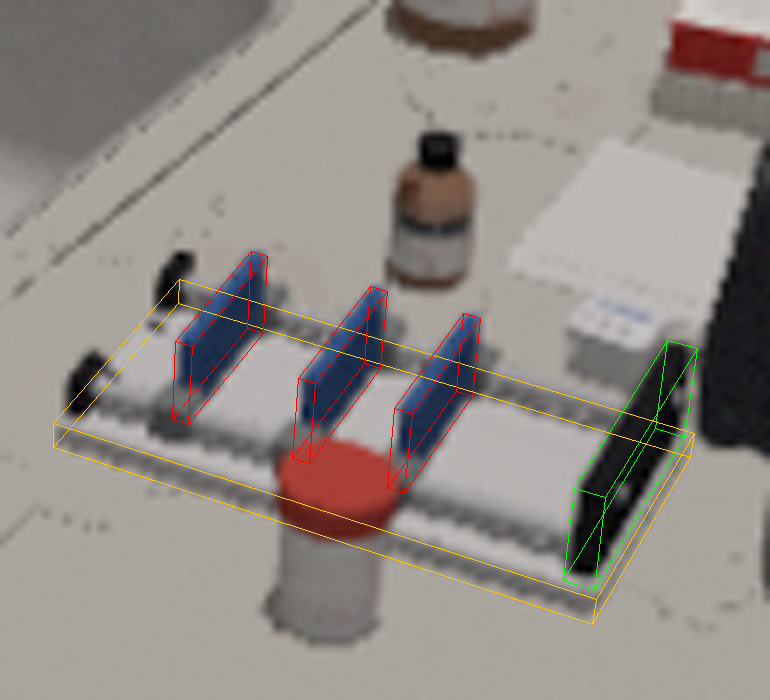

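View pics/otg.png

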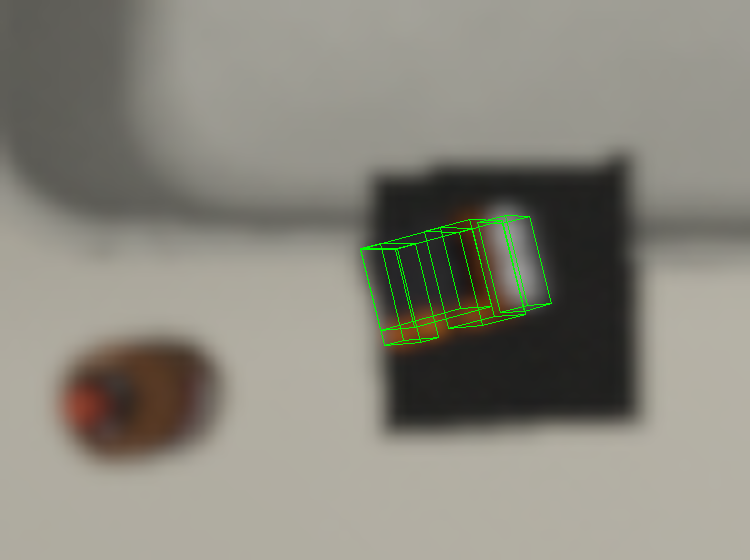

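View pics/osg.png

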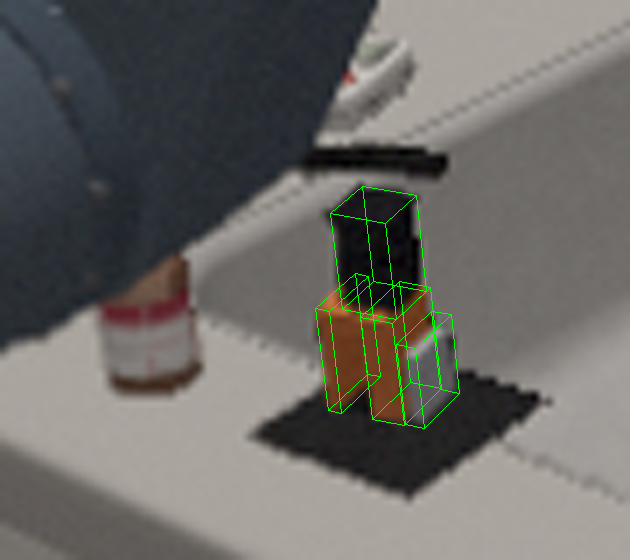

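```bash
cat > plan.py <<'E'
from h import *
from station import *
def q_tool(yaw_deg,flip=False):
    # tool y down; tool x along direction with heading yaw+90 (object's +y) ; flip -> opposite
    a=np.radians(yaw_deg);x=np.array([-np.sin(a),np.cos(a),0])*(-1 if flip else 1);y=np.array([0,0,-1.]);return R.from_matrix(np.c_[x,y,np.cross(x,y)])
def to(target,rot=None):
    s=sense();R0=R.from_quat(s["tool_rot"]);p=np.array(s["tcp_pos"])
    d=R0.inv().apply(np.array(target)-p)*100
    rv=(R0.inv()*rot).as_rotvec() if rot is not None else np.zeros(3)
    print("t",round(float(s["t"]),2),"tcp",np.round(p*1000,1),"gap",round(float(s["finger_gap"]),3),"F",np.round(s["force"],1))
    print("turn",np.round(rv,3),"shift cm",np.round(d,2));return rv,d
E
python3 - <<'E'
from plan import *
t=np.load("top0.npz");sc=np.load("scene0.npz")
f=lambda L,s,u0,v0:[(x/s+u0-.5,y/s+v0-.5) for x,y in L]
A=onz(t,f([(372,175),(632,160),(638,418),(385,432)],10,145,200),.003)*1000;print("mat top",A.round(1)[:,:2].tolist(),A.mean(0))
B=onz(sc,f([(248,435),(410,498),(550,402)],7,110,160),.003)*1000;print("mat sc",B.round(1)[:,:2].tolist(),"ctr",(B[0]+B[2])/2)
print("bottle stain base", onz(sc,f([(150,390)],7,110,160),0)*1000, "top teat",onz(t,f([(85,405)],10,145,200),.094)*1000)
print("pot cap",onz(t,f([(475,575)],8,300,160),.054)*1000,"oil cap",onz(t,f([(303,62)],8,300,160),.058)*1000,"box",onz(t,f([(495,117)],8,300,160),.021)*1000)
s=sense();print(R.from_quat(s["tool_rot"]).as_matrix().round(3))
for fl in(False,True): to([.436,.1857,.18],q_tool(16.3,fl))
E
```

```text
mat top [[467.0, 220.0], [473.6, 138.3], [393.9, 133.6], [387.4, 212.6]] [430.48961154 176.13519398   3.        ]
mat sc [[384.0, 214.6], [389.1, 129.8], [471.6, 135.9]] ctr [427.77504695 175.22204772   3.        ]
bottle stain base [[387.42359508 277.24868231   0.        ]] top teat [[397.58753758 278.07411008  94.        ]]
pot cap [[ 435.11218014 -319.23052352   54.        ]] oil cap [[ 624.43215368 -254.54161536   58.        ]] box [[ 610.56619265 -335.55824048   21.        ]]
[[ 0.381 -0.     0.925]
 [-0.925  0.002  0.381]
 [-0.002 -1.     0.   ]]
t 0.1 tcp [ 238.  -577.3  249.4] gap 0.996 F [-0.1 -0.7 -0.3]
turn [-3.000e-03 -3.035e+00  0.000e+00] shift cm [-62.99   7.08  47.37]
t 0.1 tcp [ 238.  -577.3  249.4] gap 0.996 F [-0.1 -0.7 -0.3]
turn [-0.     0.106 -0.002] shift cm [-62.99   7.08  47.37]
```

Request:
{"method": "step_arm", "body": {
  "moves": [
    [0, 0.1, 0, -26.8, 0, 34, -1],
    [0, 0.1, 0, -26.8, 0, 34, -1],
    [0, 0.1, 0, -26.8, 0, 34, -1],
    [0, 0.1, 0, -26.8, 0, 34, -1],
    [0, 0.1, 0, -26.8, 0, 34, -1],
    [0, 0.1, 0, -26.8, 0, 34, -1],
    [0, 0.1, 0, -33, 1, 37, -1],
    [0, 0.106, 0, -63, 7, 47.4, -1],
    [0, 0.106, 0, -63, 7, 47.4, -1],
    [0, 0.106, 0, -63, 7, 47.4, -1],
    [0, 0.106, 0, -63, 7, 47.4, -1],
    [0, 0.106, 0, -63, 7, 47.4, -1]
  ]
}}

```text
t: 1.6
tcp_pos: [0.4364, 0.1192, 0.1922]
tool_rot: [-0.565, 0.424, -0.424, 0.566]
force: [0.9, 0.0, -0.2]
finger_gap: 1.0
```

```bash
python3 - <<'E'
from plan import *
to([.436,.1857,.12],q_tool(16.3,True))
to([.436,.1857,.073],q_tool(16.3,True))
E
```

```text
t 1.6 tcp [436.4 119.2 192.2] gap 1.0 F [ 0.9  0.  -0.2]
turn [-0.     0.    -0.002] shift cm [-6.38  7.23  1.83]
t 1.6 tcp [436.4 119.2 192.2] gap 1.0 F [ 0.9  0.  -0.2]
turn [-0.     0.    -0.002] shift cm [-6.37 11.93  1.83]
```

Request:
{"method": "step_arm", "body": {
  "moves": [
    [0, 0, 0, -6.4, 0, 1.8, -1],
    [0, 0, 0, -6.4, 3, 1.8, -1],
    [0, 0, 0, -6.4, 6, 1.8, -1],
    [0, 0, 0, -6.4, 6, 1.8, -1]
  ]
}}

```text
t: 2.1
tcp_pos: [0.4339, 0.1858, 0.1306]
tool_rot: [0.567, -0.426, 0.422, -0.565]
force: [-0.4, 1.5, 1.2]
finger_gap: 1.002
```

```bash
python3 - <<'E'
from plan import *
from ov import draw
to([.436,.1857,.073],q_tool(16.3,True))
t=snapshot("top");s=snapshot("scene")
crop(s,100,120,230,240,6,"pics/s1.png");crop(t,145,190,225,256,9,"pics/t1.png")
E
```

```text
t 2.1 tcp [433.9 185.8 130.6] gap 1.002 F [-0.4  1.5  1.2]
turn [ 0.005  0.001 -0.002] shift cm [0.08 5.76 0.23]
```

View pics/s1.png

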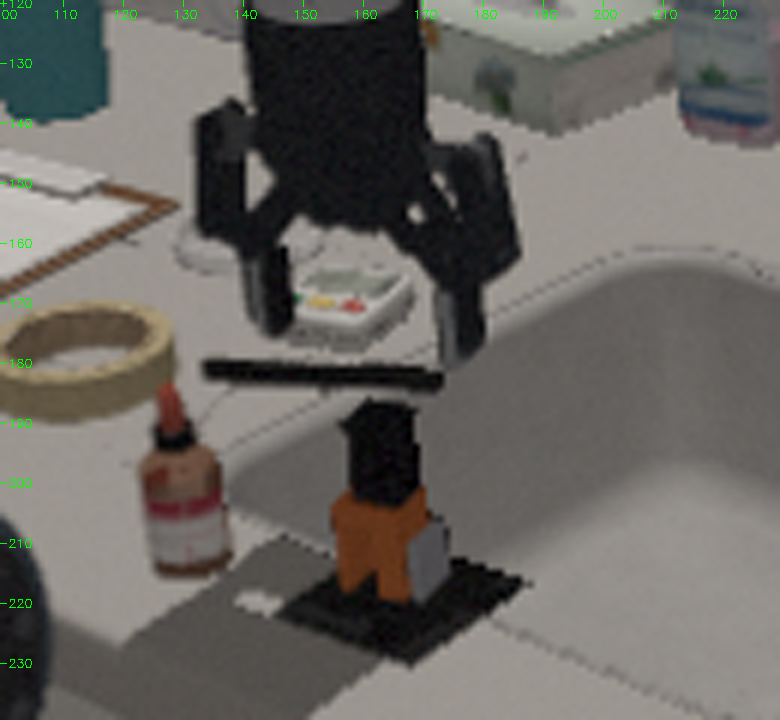

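View pics/t1.png

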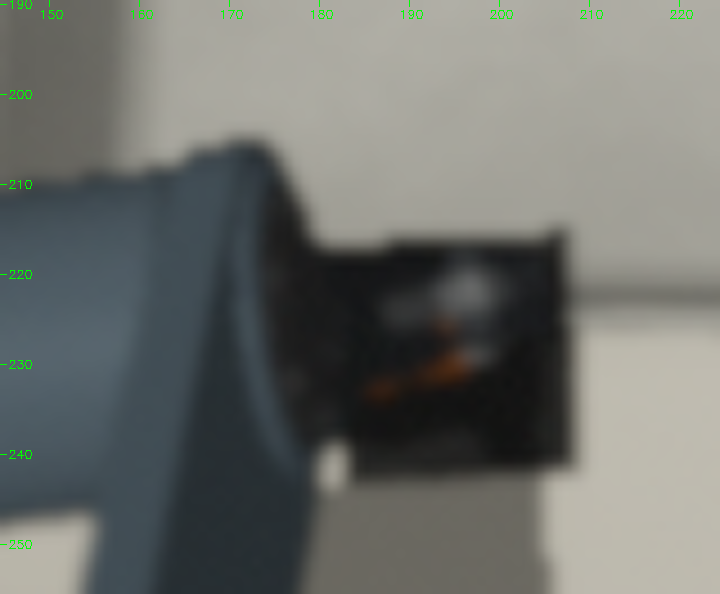

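The scene view shows the jaws straddling the handle, with the fingertips at about (269,335) and (460,360) in the crop and the handle at (382,410). Nothing is in the way, so I'll descend and grip.

Request:
{"method": "step_arm", "body": {
  "moves": [
    [0, 0, 0, 0.1, 3, 0.2, -1],
    [0, 0, 0, 0.1, 5.7, 0.2, -1],
    [0, 0, 0, 0.1, 5.7, 0.2, -1],
    [0, 0, 0, 0.1, 5.7, 0.2, -1],
    [0, 0, 0, 0.1, 5.7, 0.2, 1],
    [0, 0, 0, 0.1, 5.7, 0.2, 1],
    [0, 0, 0, 0.1, 5.7, 0.2, 1],
    [0, 0, 0, 0.1, 5.7, 0.2, 1],
    [0, 0, 0, 0.1, 5.7, 0.2, 1],
    [0, 0, 0, 0.1, 5.7, 0.2, 1]
  ],
  "grip_force": 80
}}

```text
t: 3.45
tcp_pos: [0.4381, 0.1855, 0.076]
tool_rot: [-0.565, 0.424, -0.424, 0.566]
force: [-1.6, -0.5, 5.2]
finger_gap: 0.267
```

```bash
python3 - <<'E'
from plan import *
to([.436,.1857,.073],q_tool(16.3,True))
s=snapshot("scene")
crop(s,100,120,230,240,6,"pics/s2.png")
E
```

```text
t 3.45 tcp [438.1 185.5  76. ] gap 0.267 F [-1.6 -0.5  5.2]
turn [-0.001 -0.    -0.002] shift cm [-0.08  0.3  -0.2 ]
```

View pics/s2.png

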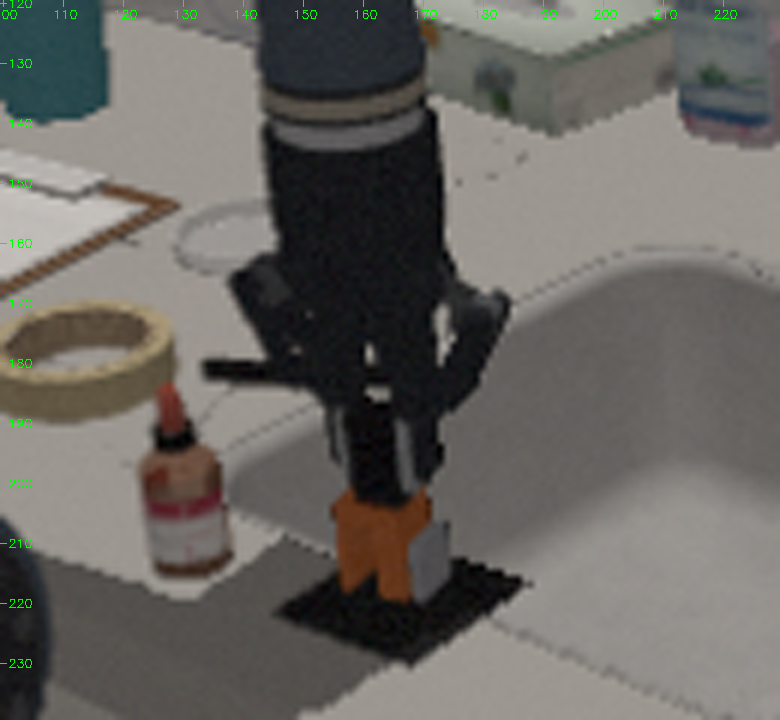

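The handle is gripped (opening 22.7 mm) and the gauge is upright. I'll lift it and carry it over fence 1.

```bash
python3 - <<'E'
from plan import *
to([.5223,-.3173,.22],q_tool(6.7,True))
to([.5223,-.3173,.150],q_tool(6.7,True))
E
```

```text
t 3.5 tcp [438.1 185.5  76. ] gap 0.272 F [-0.8  0.9  5.3]
turn [-0.001  0.167 -0.002] shift cm [ 50.59 -14.5   -6.02]
t 3.5 tcp [438.1 185.5  76. ] gap 0.272 F [-0.8  0.9  5.3]
turn [-0.001  0.167 -0.002] shift cm [50.61 -7.5  -6.02]
```

Request:
{"method": "step_arm", "body": {
  "moves": [
    [0, 0, 0, 0, -5, 0, 1],
    [0, 0, 0, 0, -10, 0, 1],
    [0, 0.05, 0, 3, -14.4, 0, 1],
    [0, 0.167, 0, 50.6, -14.4, -6, 1],
    [0, 0.167, 0, 50.6, -14.4, -6, 1],
    [0, 0.167, 0, 50.6, -14.4, -6, 1],
    [0, 0.167, 0, 50.6, -14.4, -6, 1],
    [0, 0.167, 0, 50.6, -14.4, -6, 1],
    [0, 0.167, 0, 50.6, -14.4, -6, 1],
    [0, 0.167, 0, 50.6, -14.4, -6, 1],
    [0, 0.167, 0, 50.6, -14.4, -6, 1],
    [0, 0.167, 0, 50.6, -14.4, -6, 1]
  ]
}}

```text
t: 5.0
tcp_pos: [0.5225, -0.321, 0.2182]
tool_rot: [-0.527, 0.471, -0.471, 0.528]
force: [-0.4, 0.7, -0.5]
finger_gap: 0.269
```

```bash
python3 - <<'E'
from plan import *
to([.5223,-.3173,.150],q_tool(6.7,True))
E
```

```text
t 5.0 tcp [ 522.5 -321.   218.2] gap 0.269 F [-0.4  0.7 -0.5]
turn [-0.001 -0.004 -0.001] shift cm [-0.37  6.82  0.02]
```

Request:
{"method": "step_arm", "body": {
  "moves": [
    [0, 0, 0, -0.3, 4, 0, 1],
    [0, 0, 0, -0.3, 6.8, 0, 1],
    [0, 0, 0, -0.3, 6.8, 0, 1],
    [0, 0, 0, -0.3, 6.8, 0, 1],
    [0, 0, 0, -0.3, 6.8, 0, 1]
  ]
}}

```text
t: 5.62
tcp_pos: [0.523, -0.3183, 0.1517]
tool_rot: [-0.527, 0.47, -0.472, 0.528]
force: [-0.2, 0.4, -1.1]
finger_gap: 0.274
```

```bash
cat > look.py <<'E'
from plan import *
from ov import draw
import sys
n=sys.argv[1]
st=sense()
print("t",st["t"],np.round(st["tcp_pos"]*1000 if not isinstance(st["tcp_pos"],list) else np.array(st["tcp_pos"])*1000,2),"F",np.round(st["force"],1),"yaw",np.degrees(R.from_quat(st["tool_rot"]).as_rotvec()))
t=snapshot("top");s=snapshot("scene")
np.savez(f"t{n}.npz",**t);np.savez(f"s{n}.npz",**s)
crop(s,275,180,390,290,6.5,f"pics/s_{n}.png");crop(t,300,160,400,235,8,f"pics/t_{n}.png")
E
python3 look.py 3
```

```text
t 5.625 [ 523.02 -318.28  151.74] F [-0.2  0.4 -1.1] yaw [-72.17779549  64.30499447 -64.58648983]
```

View pics/s_3.png

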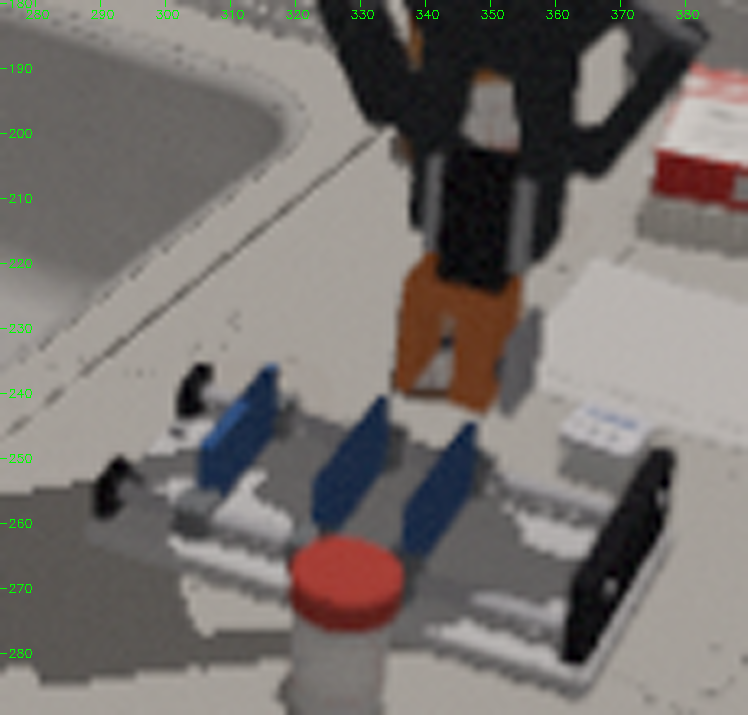

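View pics/t_3.png

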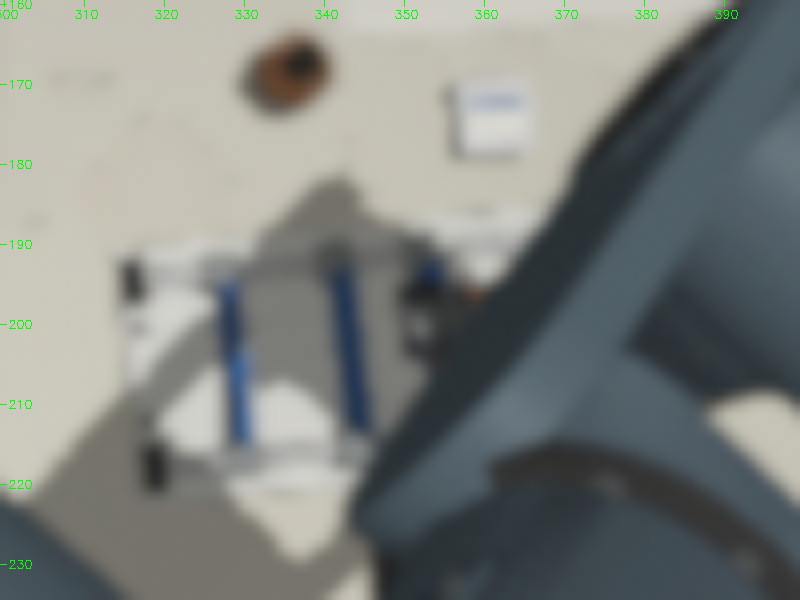

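```bash
cat > gfit.py <<'E'
from fit import *
from ov import draw
def gfit(d,tcp,yaw,dz=73,pre=1.5,foot=-20.6):
    tcp=np.array(tcp)*1000;u=tcp[2]-dz
    P=cloud(d).reshape(-1,3)*1000
    L=loc(P,tcp[0],tcp[1],yaw)
    P=P[(abs(L[:,0])<22)&(L[:,1]>-40)&(L[:,1]<30)&(P[:,2]>u-4)&(P[:,2]<u+50)]
    P=P-[0,0,u-3]
    from scipy.optimize import least_squares
    def res(v): return np.r_[gm([v[0],v[1],v[2],v[3]],P-[0,0,v[4]])[0], (v[4])*3,(v[2]-yaw)*100]
    s=least_squares(res,[tcp[0]-2,tcp[1],yaw,foot,0],loss="soft_l1",f_scale=1.5,x_scale=[1,1,.02,1,1],diff_step=1e-4)
    v=s.x;c,sn=np.cos(yaw),np.sin(yaw);dx,dy=v[0]-tcp[0],v[1]-tcp[1]
    print("gfit",np.round(v[:2],2),"yaw",np.degrees(v[2]).round(2),"foot",v[3].round(2),"dz",v[4].round(2),"n",len(P),"local off x,y",round(c*dx+sn*dy,2),round(-sn*dx+c*dy,2));return v
E
python3 - <<'E'
from gfit import *
s=np.load("s3.npz");y=np.radians(6.8)
v=gfit(s,[.52302,-.31828,.15174],y)
draw(s,[518.5,-290,np.radians(6.7),-20.0,14,58],275,180,390,290,6.5,"pics/os3.png",gp=[523-2,-318.3,y,-20.6],gz=78.7)
E
```

```text
gfit [ 521.34 -318.2 ] yaw 6.42 foot -20.77 dz -0.12 n 378 local off x,y -1.66 0.28
```

View pics/os3.png

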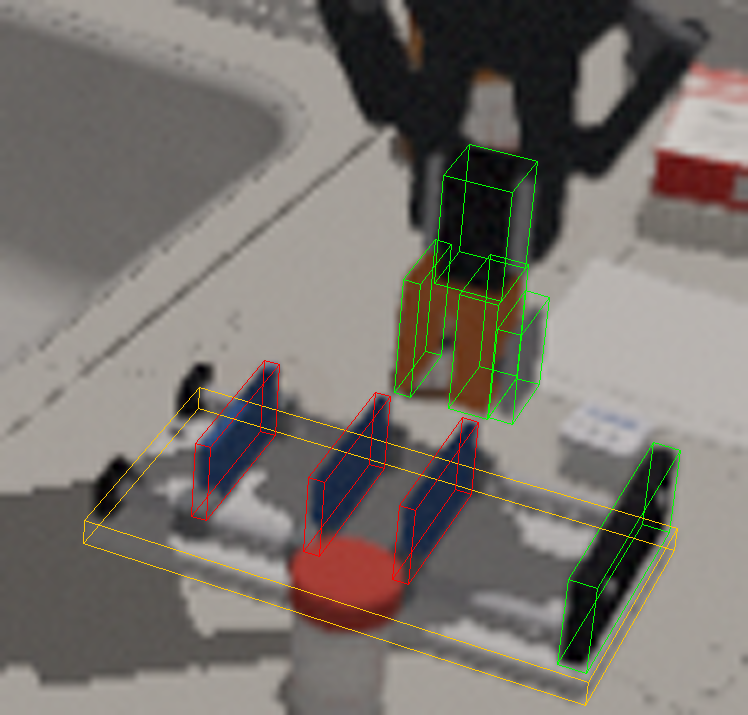

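```bash
python3 - <<'E'
from plan import *
to([.5235,-.3205,.110],q_tool(6.75,True))
to([.5235,-.3205,.087],q_tool(6.75,True))
E
```

```text
t 5.72 tcp [ 522.8 -318.3  151.5] gap 0.272 F [ 0.6  0.6 -0.7]
turn [-0.002 -0.004  0.001] shift cm [0.22 4.15 0.03]
t 5.72 tcp [ 522.8 -318.3  151.5] gap 0.272 F [ 0.6  0.6 -0.7]
turn [-0.002 -0.004  0.001] shift cm [0.22 6.45 0.03]
```

Request:
{"method": "step_arm", "body": {
  "moves": [
    [0, -0.004, 0, 0.22, 1.5, 0, 1],
    [0, -0.004, 0, 0.22, 2.6, 0, 1],
    [0, -0.004, 0, 0.22, 2.6, 0, 1],
    [0, -0.004, 0, 0.22, 2.6, 0, 1]
  ]
}}

```text
t: 6.22
tcp_pos: [0.5231, -0.3205, 0.1252]
tool_rot: [-0.528, 0.469, -0.47, 0.529]
force: [-0.2, -0.7, -0.7]
finger_gap: 0.267
```

```bash
python3 look.py 4; python3 - <<'E'
from gfit import *
s=np.load("s4.npz")
from station import *
st=sense();y=np.radians(6.75)
v=gfit(s,st["tcp_pos"],y)
draw(s,[518.5,-290,np.radians(6.75),-21.6,12.5,57],275,180,390,290,6.5,"pics/os4.png",gp=[*v[:2],y,-20.6],gz=st["tcp_pos"][2]*1000-73)
E
```

```text
t 6.225 [ 523.06 -320.46  125.16] F [-0.2 -0.7 -0.7] yaw [-72.27007953  64.19521718 -64.37972203]
gfit [ 521.51 -320.46] yaw 6.93 foot -20.65 dz -0.13 n 374 local off x,y -1.75 0.39
```

View pics/s_4.png

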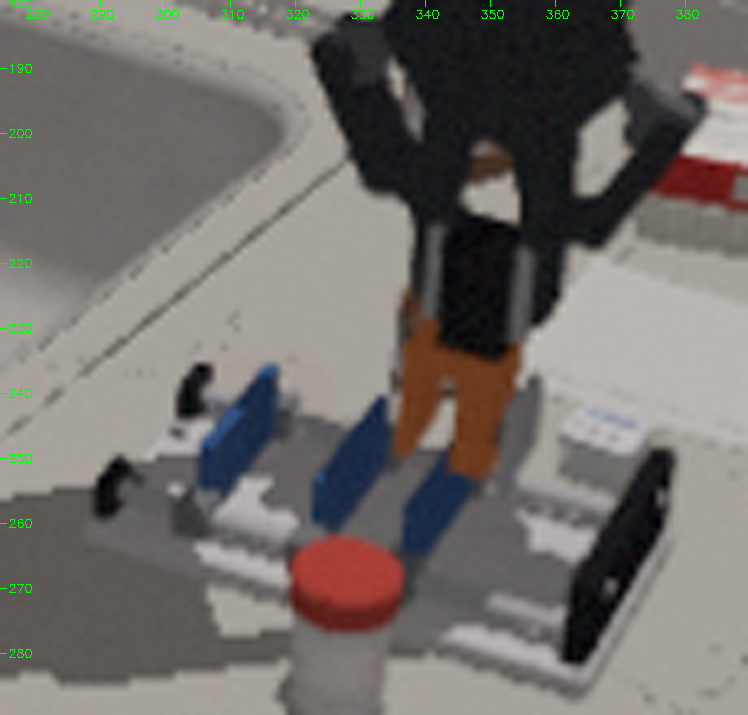

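View pics/os4.png

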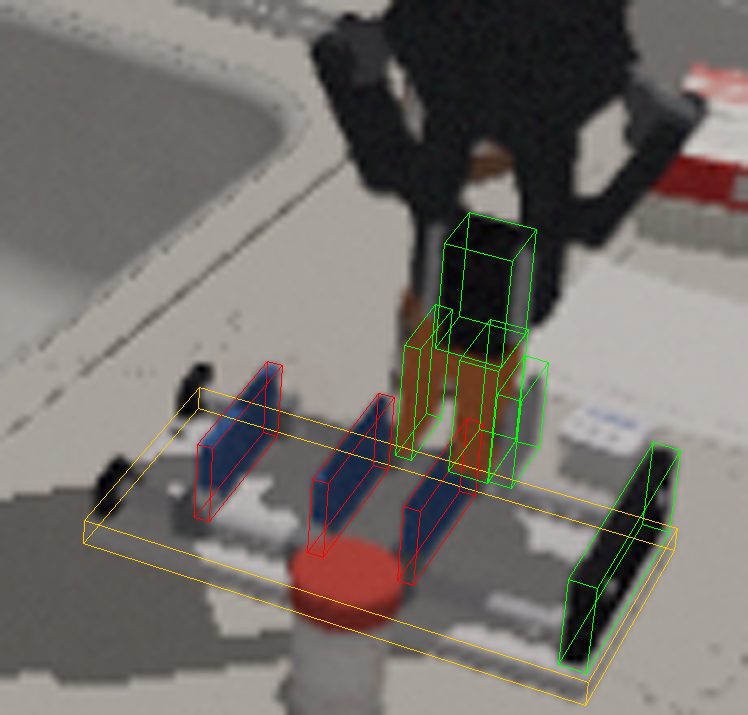

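The overlay puts the slot, between about (415,450) and (450,460) in the crop, over fence 1 to within about 1 mm. I'll lower it over the fence.

Request:
{"method": "step_arm", "body": {
  "moves": [
    [0, 0, 0, 0, 1, 0, 1],
    [0, 0, 0, 0, 1.5, 0, 1],
    [0, 0, 0, 0, 1.5, 0, 1]
  ]
}}

```text
t: 6.7
tcp_pos: [0.5229, -0.3203, 0.1099]
tool_rot: [-0.528, 0.469, -0.47, 0.529]
force: [-0.9, 0.6, -1.1]
finger_gap: 0.27
```

Request:
{"method": "step_arm", "body": {
  "moves": [
    [0, 0, 0, 0, 1, 0, 1],
    [0, 0, 0, 0, 2, 0, 1],
    [0, 0, 0, 0, 2.3, 0, 1],
    [0, 0, 0, 0, 2.3, 0, 1],
    [0, 0, 0, 0, 2.3, 0, 1]
  ]
}}

```text
t: 7.32
tcp_pos: [0.5232, -0.3205, 0.0871]
tool_rot: [-0.528, 0.469, -0.47, 0.529]
force: [-0.4, -0.0, 0.1]
finger_gap: 0.268
```

Request:
{"method": "step_arm", "body": {
  "moves": [
    [0, 0, 0, 0.2, 0, 0, 1],
    [0, 0, 0, 0.4, 0, 0, 1],
    [0, 0, 0, 0.6, 0, 0, 1],
    [0, 0, 0, 0.8, 0, 0, 1],
    [0, 0, 0, 1.0, 0, 0, 1],
    [0, 0, 0, 1.0, 0, 0, 1]
  ]
}}

```text
t: 8.07
tcp_pos: [0.5242, -0.3282, 0.0872]
tool_rot: [-0.527, 0.471, -0.469, 0.53]
force: [1.0, 6.0, 1.7]
finger_gap: 0.268
```

Request:
{"method": "step_arm", "body": {
  "moves": [
    [0, 0, 0, 0.4, 0, 0, 1],
    [0, 0, 0, 0.6, 0, 0, 1],
    [0, 0, 0, 0.8, 0, 0, 1],
    [0, 0, 0, 1.0, 0, 0, 1],
    [0, 0, 0, 1.2, 0, 0, 1],
    [0, 0, 0, 1.2, 0, 0, 1]
  ]
}}

```text
t: 8.82
tcp_pos: [0.5253, -0.3379, 0.0871]
tool_rot: [-0.526, 0.472, -0.468, 0.53]
force: [1.6, 5.7, 1.6]
finger_gap: 0.266
```

```bash
python3 look.py 5; python3 - <<'E'
from gfit import *
s=np.load("s5.npz")
from station import *
st=sense();y=np.radians(6.75)
M=R.from_quat(st["tool_rot"]).as_matrix();print(M.round(4))
v=gfit(s,st["tcp_pos"],y)
E
```

```text
t 8.825 [ 525.32 -337.86   87.11] F [1.6 5.7 1.6] yaw [-71.91664987  64.57860125 -64.04752284]
[[ 1.155e-01  1.000e-04  9.933e-01]
 [-9.933e-01  8.200e-03  1.155e-01]
 [-8.100e-03 -1.000e+00  1.100e-03]]
gfit [ 523.65 -339.82] yaw 7.61 foot -20.24 dz -0.53 n 402 local off x,y -1.86 -1.74
```

View pics/s_5.png

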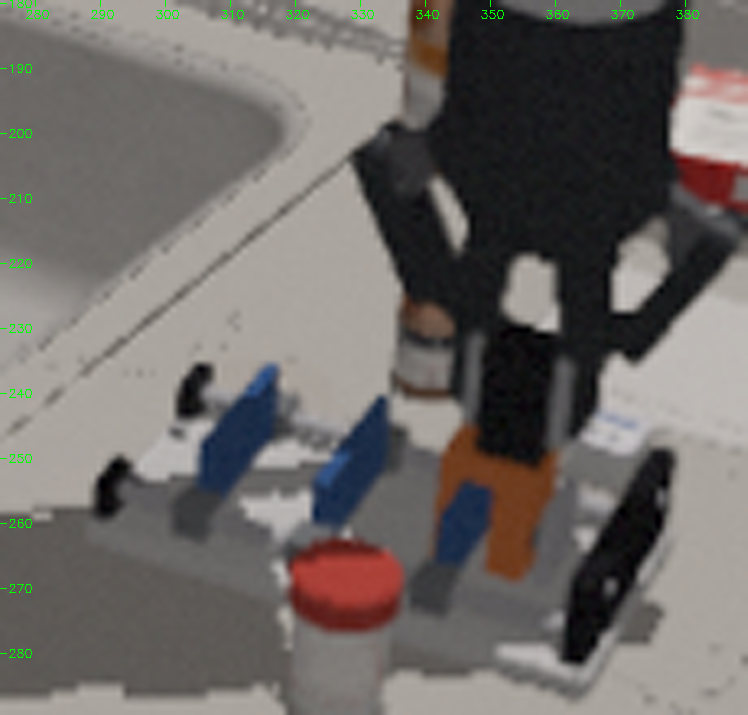

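```bash
python3 - <<'E'
from plan import *
to([.5265,-.347,.087],q_tool(6.75,True))
E
```

```text
t 8.93 tcp [ 525.3 -337.9   87.1] gap 0.27 F [2.  6.4 2.5]
turn [-0.001 -0.002 -0.008] shift cm [0.92 0.   0.01]
```

Request:
{"method": "step_arm", "body": {
  "moves": [
    [0, -0.002, -0.014, 0.4, 0, 0, 1],
    [0, -0.002, -0.014, 0.6, 0, 0, 1],
    [0, -0.002, -0.014, 0.8, 0, 0, 1],
    [0, -0.002, -0.014, 1.0, 0, 0, 1],
    [0, -0.002, -0.014, 1.0, 0, 0, 1]
  ]
}}

```text
t: 9.55
tcp_pos: [0.5261, -0.3455, 0.087]
tool_rot: [0.528, -0.47, 0.47, -0.528]
force: [1.0, 6.3, 1.9]
finger_gap: 0.268
```

```bash
python3 - <<'E'
from plan import *
to([.5265,-.35,.087],q_tool(6.75,True))
E
```

```text
t 9.55 tcp [ 526.1 -345.5   87. ] gap 0.268 F [1.  6.3 1.9]
turn [-0.    -0.001  0.001] shift cm [ 0.45  0.   -0.02]
```

Request:
{"method": "step_arm", "body": {
  "moves": [
    [0, -0.001, -0.006, 0.3, 0, 0, 1],
    [0, -0.001, -0.006, 0.4, 0, 0, 1],
    [0, -0.001, -0.006, 0.5, 0, 0, 1],
    [0, -0.001, -0.006, 0.5, 0, 0, 1]
  ]
}}

```text
t: 10.05
tcp_pos: [0.5265, -0.348, 0.0871]
tool_rot: [0.529, -0.469, 0.47, -0.528]
force: [1.0, 6.6, 1.2]
finger_gap: 0.27
```

```bash
python3 look.py 6; python3 - <<'E'
from gfit import *
from plan import *
s=np.load("s6.npz")
to([.5265,-.35,.087],q_tool(6.75,True))
st=sense();v=gfit(s,st["tcp_pos"],np.radians(6.75))
P=cloud(s).reshape(-1,3)*1000
E
```

```text
t 10.05 [ 526.47 -347.96   87.1 ] F [1.  6.6 1.2] yaw [-72.41866384  64.26920447 -64.41415926]
t 10.15 tcp [ 526.5 -347.9   87.1] gap 0.276 F [0.7 6.6 1.2]
turn [ 0.    -0.001  0.002] shift cm [ 0.21  0.01 -0.02]
gfit [ 525.02 -350.45] yaw 8.37 foot -31.12 dz -3.15 n 458 local off x,y -1.72 -2.32
```

View pics/s_6.png

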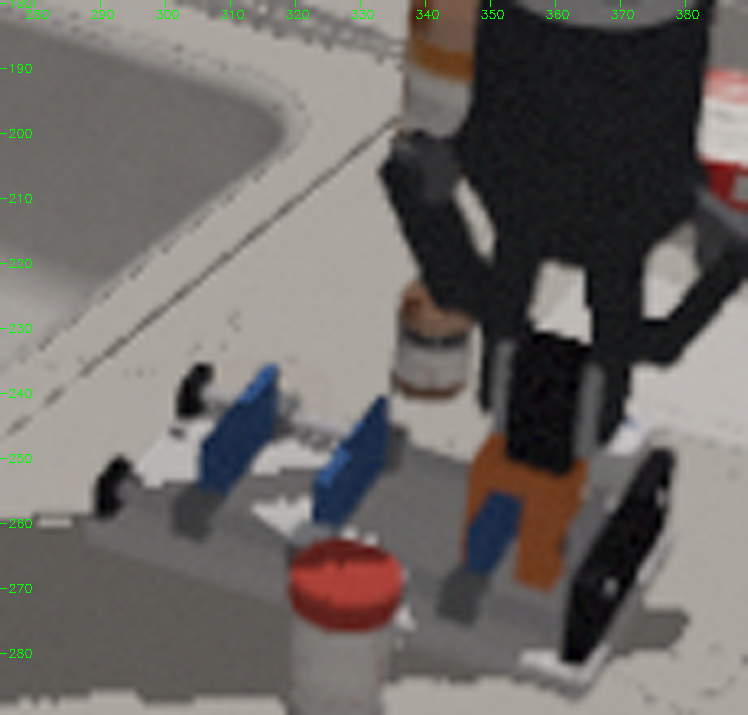

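Request:
{"method": "step_arm", "body": {
  "moves": [
    [0, -0.001, -0.006, 0.27, 0, 0, 1],
    [0, -0.001, -0.006, 0.32, 0, 0, 1],
    [0, -0.001, -0.006, 0.36, 0, 0, 1],
    [0, -0.001, -0.006, 0.36, 0, 0, 1]
  ]
}}

```text
t: 10.65
tcp_pos: [0.5266, -0.3489, 0.087]
tool_rot: [0.529, -0.469, 0.471, -0.527]
force: [1.2, 6.0, 2.1]
finger_gap: 0.265
```

Request:
{"method": "step_arm", "body": {
  "moves": [
    [0, -0.001, -0.004, 0.3, 0, 0, 1],
    [0, -0.001, -0.004, 0.34, 0, 0, 1],
    [0, -0.001, -0.004, 0.38, 0, 0, 1],
    [0, -0.001, -0.004, 0.38, 0, 0, 1]
  ]
}}

```text
t: 11.15
tcp_pos: [0.5267, -0.3501, 0.087]
tool_rot: [0.529, -0.47, 0.47, -0.527]
force: [0.3, 6.7, 1.9]
finger_gap: 0.263
```

Request:
{"method": "step_arm", "body": {
  "moves": [
    [0, -0.001, -0.004, 0.3, 0, 0, 1],
    [0, -0.001, -0.004, 0.34, 0, 0, 1],
    [0, -0.001, -0.004, 0.38, 0, 0, 1],
    [0, -0.001, -0.004, 0.38, 0, 0, 1]
  ]
}}

```text
t: 11.65
tcp_pos: [0.5269, -0.3512, 0.0869]
tool_rot: [0.529, -0.47, 0.47, -0.528]
force: [1.4, 6.8, 2.2]
finger_gap: 0.267
```

Request:
{"method": "step_arm", "body": {
  "moves": [
    [0, -0.001, -0.004, 0.3, 0, 0, 1],
    [0, -0.001, -0.004, 0.34, 0, 0, 1],
    [0, -0.001, -0.004, 0.38, 0, 0, 1],
    [0, -0.001, -0.004, 0.38, 0, 0, 1]
  ]
}}

```text
t: 12.15
tcp_pos: [0.527, -0.3522, 0.0869]
tool_rot: [0.529, -0.471, 0.469, -0.528]
force: [1.3, 6.6, 2.3]
finger_gap: 0.265
```

```bash
python3 look.py 7; python3 - <<'E'
from plan import *
to([.5265,-.353,.087],q_tool(6.75,True))
from ov import draw
s=np.load("s7.npz");st=sense();p=st["tcp_pos"]*1000 if not isinstance(st["tcp_pos"],list) else np.array(st["tcp_pos"])*1000
draw(s,[518.5,-290,np.radians(6.75),-21.6,12.5,57],335,235,390,290,13,"pics/os7.png",gp=[p[0]-1.7,p[1],np.radians(6.75),-20.6],gz=p[2]-73)
E
```

```text
t 12.15 [ 526.98 -352.23   86.87] F [1.3 6.6 2.3] yaw [-72.43029103  64.47041993 -64.20821835]
t 12.25 tcp [ 527.  -352.2   86.8] gap 0.271 F [1.5 6.  1.9]
turn [ 0.003 -0.001 -0.001] shift cm [ 0.07 -0.02 -0.05]
```

View pics/os7.png

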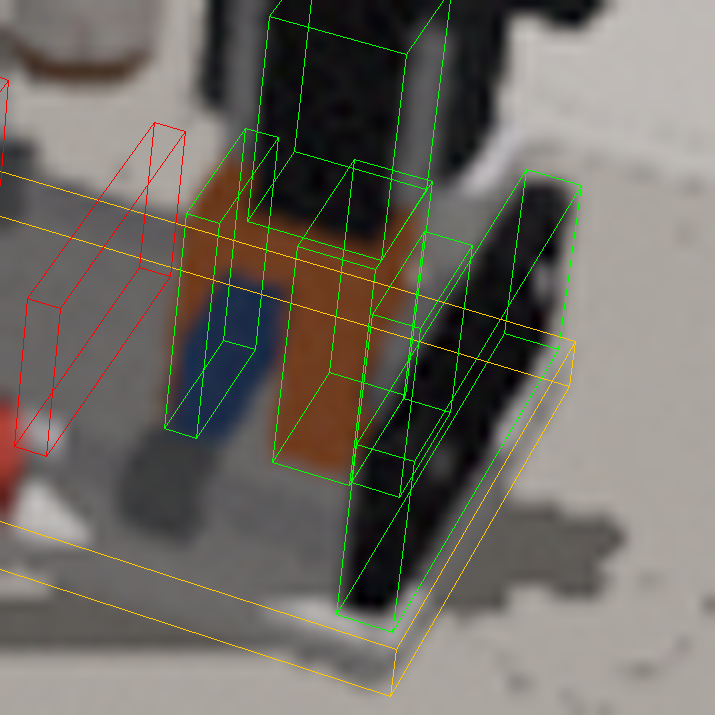

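View pics/t_7.png

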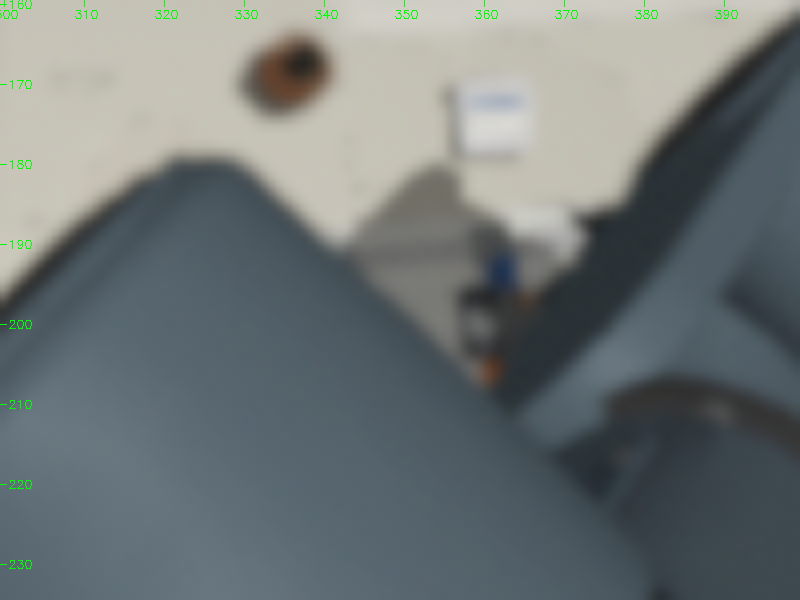

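Request:
{"method": "step_arm", "body": {
  "moves": [
    [0, -0.001, -0.005, 0.3, 0, 0, 1],
    [0, -0.001, -0.005, 0.34, 0, 0, 1],
    [0, -0.001, -0.005, 0.38, 0, 0, 1],
    [0, -0.001, -0.005, 0.38, 0, 0, 1]
  ]
}}

```text
t: 12.75
tcp_pos: [0.527, -0.3523, 0.0867]
tool_rot: [0.529, -0.472, 0.468, -0.528]
force: [1.3, 7.0, 2.3]
finger_gap: 0.264
```

```bash
python3 - <<'E'
from plan import *
to([.5265,-.353,.087],q_tool(6.75,True))
E
```

```text
t 12.75 tcp [ 527.  -352.3   86.7] gap 0.264 F [1.3 7.  2.3]
turn [ 0.004 -0.001 -0.003] shift cm [ 0.06 -0.03 -0.05]
```

Request:
{"method": "step_arm", "body": {
  "moves": [
    [0, -0.001, -0.006, 0.38, 0, 0, 1],
    [0, -0.001, -0.006, 0.43, 0, 0, 1],
    [0, -0.001, -0.006, 0.43, 0, 0, 1]
  ]
}}

```text
t: 13.12
tcp_pos: [0.527, -0.3525, 0.0867]
tool_rot: [0.529, -0.473, 0.467, -0.528]
force: [0.9, 8.7, 3.6]
finger_gap: 0.268
```

```bash
python3 - <<'E'
from plan import *
to([.5265,-.353,.087],q_tool(6.75,True))
E
```

```text
t 13.12 tcp [ 527.  -352.5   86.7] gap 0.268 F [0.9 8.7 3.6]
turn [ 0.005 -0.001 -0.005] shift cm [ 0.04 -0.03 -0.05]
```

Request:
{"method": "step_arm", "body": {
  "moves": [
    [0.004, -0.001, -0.009, 0.45, 0, 0, 1],
    [0.004, -0.001, -0.009, 0.45, 0, 0, 1],
    [0.004, -0.001, -0.009, 0.45, 0, 0, 1],
    [0.004, -0.001, -0.009, 0.45, 0, 0, 1],
    [0.004, -0.001, -0.009, 0.45, 0, 0, 1],
    [0.004, -0.001, -0.009, 0.45, 0, 0, 1]
  ]
}}

```text
t: 13.88
tcp_pos: [0.5269, -0.3525, 0.0866]
tool_rot: [-0.528, 0.472, -0.468, 0.529]
force: [1.7, 9.6, 5.1]
finger_gap: 0.27
```

```bash
python3 look.py 8; python3 - <<'E'
from plan import *
to([.5265,-.353,.087],q_tool(6.75,True))
E
```

```text
t 13.875 [ 526.89 -352.51   86.64] F [1.7 9.6 5.1] yaw [-72.24985174  64.60638032 -64.07090241]
t 13.97 tcp [ 526.9 -352.5   86.7] gap 0.271 F [1.  8.8 3.5]
turn [ 0.003 -0.001 -0.005] shift cm [ 0.04 -0.03 -0.04]
```

View pics/s_8.png

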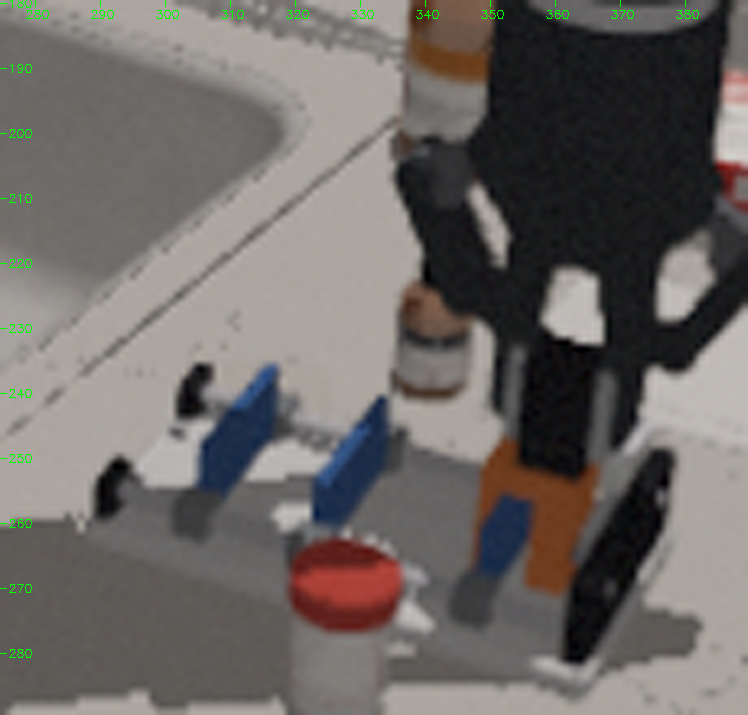

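Fence 1 is set: the foot butts against the stop at about (585,530) and I held it at about 9 N. I'll back off to the middle of the slot and lift straight up.

Request:
{"method": "step_arm", "body": {
  "moves": [
    [0.003, 0, -0.005, -0.2, 0, 0, 1],
    [0.003, 0, -0.005, -0.4, 0, 0, 1],
    [0.003, 0, -0.005, -0.4, 0, 0, 1],
    [0.003, 0, -0.005, -0.4, -0.5, 0, 1],
    [0.003, 0, -0.005, -0.4, -1.5, 0, 1],
    [0.003, 0, -0.005, -0.4, -3, 0, 1],
    [0.003, 0, -0.005, -0.4, -5.3, 0, 1],
    [0.003, 0, -0.005, -0.4, -5.3, 0, 1]
  ]
}}

```text
t: 14.98
tcp_pos: [0.528, -0.3501, 0.1426]
tool_rot: [0.528, -0.468, 0.472, -0.528]
force: [0.5, -0.1, -1.4]
finger_gap: 0.267
```

```bash
python3 - <<'E'
from fit import *
for n in ("0","3","8"):
    s=np.load(f"s{n}.npz" if n!="0" else "scene0.npz")
    P=cloud(s).reshape(-1,3)*1000;L=loc(P,518.5,-290,np.radians(6.75))
    for f in (-54,-21,12.5,57):
        k=(abs(L[:,0])<28)&(P[:,2]>20)&(P[:,2]<42)&(abs(L[:,1]-f)<8);
        if k.sum()>20: print(n,f,k.sum(),np.median(L[k,1]).round(2),np.percentile(L[k,1],[20,80]).round(1))
E
python3 - <<'E'
import sys; sys.path.insert(0,'.')
from plan import *
to([.5265,-.353,.087],q_tool(6.75,True))
E
```

```text
0 -21 67 -24.53 [-25.1 -23.9]
0 12.5 66 9.5 [ 9.2 10.1]
0 57 74 53.92 [53.3 54.5]
3 -21 61 -24.64 [-25. -24.]
3 12.5 68 9.55 [ 8.8 10. ]
3 57 69 53.75 [53.4 54.3]
8 -54 51 -52.35 [-52.9 -51.3]
8 12.5 69 9.28 [8.8 9.8]
8 57 74 53.78 [53.3 54.7]
t 14.97 tcp [ 528.  -350.1  142.6] gap 0.267 F [ 0.5 -0.1 -1.4]
turn [-0.004 -0.001  0.005] shift cm [ 0.24  5.56 -0.21]
```

```bash
python3 - <<'E'
from plan import *
to([.5198,-.2863,.1426],q_tool(6.75,True))
to([.5198,-.2863,.087],q_tool(6.75,True))
E
```

```text
t 14.97 tcp [ 528.  -350.1  142.6] gap 0.267 F [ 0.5 -0.1 -1.4]
turn [-0.004 -0.001  0.005] shift cm [-6.43 -0.03 -0.08]
t 14.97 tcp [ 528.  -350.1  142.6] gap 0.267 F [ 0.5 -0.1 -1.4]
turn [-0.004 -0.001  0.005] shift cm [-6.46  5.53 -0.1 ]
```

Request:
{"method": "step_arm", "body": {
  "moves": [
    [-0.004, 0, 0.005, -3, 0, -0.1, 1],
    [-0.004, 0, 0.005, -6, 0, -0.1, 1],
    [-0.004, 0, 0.005, -6.45, 0, -0.1, 1],
    [-0.004, 0, 0.005, -6.45, 0.5, -0.1, 1],
    [-0.004, 0, 0.005, -6.45, 1.5, -0.1, 1],
    [-0.004, 0, 0.005, -6.45, 1.5, -0.1, 1],
    [-0.004, 0, 0.005, -6.45, 1.5, -0.1, 1]
  ]
}}

```text
t: 15.85
tcp_pos: [0.5196, -0.2868, 0.1269]
tool_rot: [0.528, -0.47, 0.47, -0.528]
force: [0.2, -0.0, -0.8]
finger_gap: 0.27
```

```bash
python3 look.py 9; python3 - <<'E'
from gfit import *
from plan import *
s=np.load("s9.npz")
to([.5198,-.2863,.087],q_tool(6.75,True))
st=sense();v=gfit(s,st["tcp_pos"],np.radians(6.75))
print("gauge local",loc(np.array([[v[0],v[1],0]]),518.5,-290,np.radians(6.75)))
E
```

```text
t 15.85 [ 519.57 -286.8   126.87] F [ 0.2 -0.  -0.8] yaw [-72.29542326  64.38926452 -64.36164077]
t 15.95 tcp [ 519.7 -286.7  127.3] gap 0.269 F [ 0.   0.1 -0.9]
turn [-0.    -0.002  0.   ] shift cm [-0.03  4.03  0.01]
gfit [ 518.02 -286.43] yaw 7.26 foot -20.55 dz -0.28 n 367 local off x,y -1.66 0.42
gauge local [[-0.05772757  3.60295868  0.        ]]
```

View pics/s_9.png

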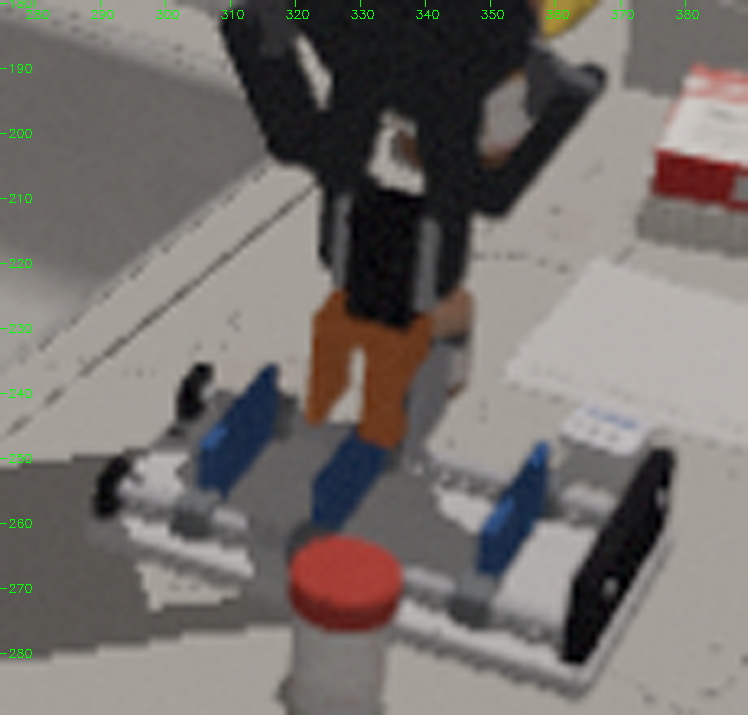

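The picture shows the slot straddling fence 2 at about (350,470), and the fit puts the gauge at local y 3.6 mm against 3.5 wanted. I'll lower it.

Request:
{"method": "step_arm", "body": {
  "moves": [
    [0, -0.002, 0, 0, 0.8, 0, 1],
    [0, -0.002, 0, 0, 1.5, 0, 1],
    [0, -0.002, 0, 0, 1.7, 0, 1]
  ]
}}

```text
t: 16.32
tcp_pos: [0.5193, -0.2863, 0.1094]
tool_rot: [0.529, -0.47, 0.469, -0.529]
force: [-0.8, 0.5, -1.7]
finger_gap: 0.269
```

Request:
{"method": "step_arm", "body": {
  "moves": [
    [0, 0, 0, 0, 1, 0, 1],
    [0, 0, 0, 0, 2, 0, 1],
    [0, 0, 0, 0, 2.25, 0, 1],
    [0, 0, 0, 0, 2.25, 0, 1],
    [0, 0, -0.004, 0.2, 2.25, 0, 1],
    [0, 0, -0.004, 0.4, 2.25, 0, 1],
    [0, 0, -0.008, 0.6, 2.25, 0, 1],
    [0, 0, -0.008, 0.8, 2.25, 0, 1],
    [0, 0, -0.008, 1.0, 2.25, 0, 1],
    [0, 0, -0.008, 1.2, 2.25, 0, 1],
    [0, 0, -0.008, 1.3, 2.25, 0, 1],
    [0, 0, -0.008, 1.3, 2.25, 0, 1]
  ]
}}

```text
t: 17.82
tcp_pos: [0.5206, -0.297, 0.0871]
tool_rot: [0.529, -0.469, 0.47, -0.527]
force: [1.8, 5.5, 2.3]
finger_gap: 0.265
```

```bash
cat > g.py <<'E'
from plan import *
from fit import loc
rv,d=to([.5265,-.35,.087],q_tool(6.75,True))
p=np.array(sense()["tcp_pos"])*1000
print("gauge local y",loc(np.array([[p[0]-1.7,p[1],0]]),518.5,-290,np.radians(6.75)).round(2))
E
python3 g.py
```

```text
t 17.82 tcp [ 520.6 -297.    87.1] gap 0.265 F [1.8 5.5 2.3]
turn [ 0.001 -0.001  0.003] shift cm [ 5.33  0.02 -0.03]
gauge local y [[-0.45 -6.99  0.  ]]
```

Request:
{"method": "step_arm", "body": {
  "moves": [
    [0, -0.001, -0.004, 0.4, 0, 0, 1],
    [0, -0.001, -0.004, 0.6, 0, 0, 1],
    [0, -0.001, -0.004, 0.8, 0, 0, 1],
    [0, -0.001, -0.004, 1.0, 0, 0, 1],
    [0, -0.001, -0.004, 1.2, 0, 0, 1],
    [0, -0.001, -0.004, 1.4, 0, 0, 1],
    [0, -0.001, -0.004, 1.6, 0, 0, 1],
    [0, -0.001, -0.004, 1.6, 0, 0, 1]
  ]
}}

```text
t: 18.82
tcp_pos: [0.5222, -0.3106, 0.0871]
tool_rot: [0.529, -0.47, 0.47, -0.527]
force: [1.9, 6.0, 2.0]
finger_gap: 0.268
```

```bash
python3 look.py 10;python3 g.py
```

```text
t 18.825 [ 522.23 -310.62   87.09] F [1.9 6.  2. ] yaw [-72.50056993  64.31431056 -64.41325812]
t 18.93 tcp [ 522.2 -310.6   87.1] gap 0.267 F [1.8 5.2 2.3]
turn [ 0.002 -0.001  0.003] shift cm [ 3.96  0.02 -0.03]
gauge local y [[ -0.43 -20.7    0.  ]]
```

View pics/s_10.png

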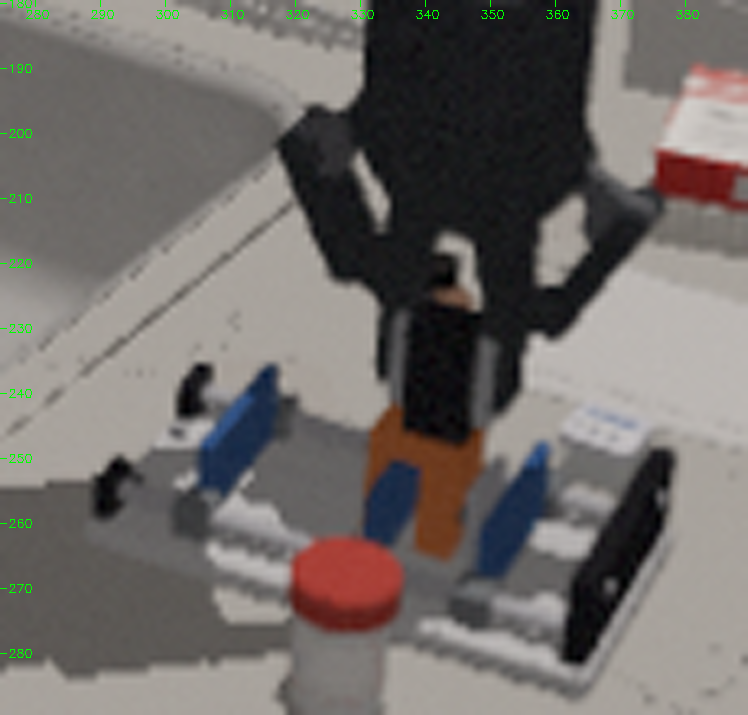

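Request:
{"method": "step_arm", "body": {
  "moves": [
    [0, -0.001, -0.002, 0.3, 0, 0, 1],
    [0, -0.001, -0.002, 0.4, 0, 0, 1],
    [0, -0.001, -0.002, 0.5, 0, 0, 1],
    [0, -0.001, -0.002, 0.55, 0, 0, 1],
    [0, -0.001, -0.002, 0.55, 0, 0, 1]
  ]
}}

```text
t: 19.55
tcp_pos: [0.5226, -0.3136, 0.0871]
tool_rot: [0.529, -0.47, 0.47, -0.528]
force: [1.0, 6.3, 0.8]
finger_gap: 0.265
```

Request:
{"method": "step_arm", "body": {
  "moves": [
    [0, -0.001, -0.003, 0.28, 0, 0, 1],
    [0, -0.001, -0.003, 0.32, 0, 0, 1],
    [0, -0.001, -0.003, 0.36, 0, 0, 1],
    [0, -0.001, -0.003, 0.36, 0, 0, 1]
  ]
}}

```text
t: 20.05
tcp_pos: [0.5228, -0.3146, 0.087]
tool_rot: [0.529, -0.471, 0.469, -0.528]
force: [0.8, 6.8, 0.8]
finger_gap: 0.269
```

```bash
python3 g.py
```

```text
t 20.05 tcp [ 522.8 -314.6   87. ] gap 0.269 F [0.8 6.8 0.8]
turn [ 0.003 -0.001 -0.001] shift cm [ 3.56 -0.   -0.04]
gauge local y [[ -0.34 -24.73   0.  ]]
```

Request:
{"method": "step_arm", "body": {
  "moves": [
    [0, -0.001, -0.004, 0.26, 0, 0, 1],
    [0, -0.001, -0.004, 0.3, 0, 0, 1],
    [0, -0.001, -0.004, 0.34, 0, 0, 1],
    [0, -0.001, -0.004, 0.34, 0, 0, 1]
  ]
}}

```text
t: 20.55
tcp_pos: [0.5228, -0.3154, 0.087]
tool_rot: [0.529, -0.471, 0.469, -0.528]
force: [1.3, 6.6, 1.5]
finger_gap: 0.266
```

```bash
python3 g.py
```

```text
t 20.55 tcp [ 522.8 -315.4   87. ] gap 0.266 F [1.3 6.6 1.5]
turn [ 0.003 -0.001 -0.002] shift cm [ 3.48 -0.01 -0.04]
gauge local y [[ -0.36 -25.53   0.  ]]
```

Request:
{"method": "step_arm", "body": {
  "moves": [
    [0, -0.001, -0.005, 0.26, 0, 0, 1],
    [0, -0.001, -0.005, 0.3, 0, 0, 1],
    [0, -0.001, -0.005, 0.34, 0, 0, 1],
    [0, -0.001, -0.005, 0.34, 0, 0, 1]
  ]
}}

```text
t: 21.05
tcp_pos: [0.5229, -0.3155, 0.087]
tool_rot: [0.528, -0.472, 0.468, -0.528]
force: [0.5, 7.4, 1.8]
finger_gap: 0.268
```

```bash
python3 g.py
```

```text
t 21.05 tcp [ 522.9 -315.5   87. ] gap 0.268 F [0.5 7.4 1.8]
turn [ 0.004 -0.002 -0.003] shift cm [ 3.47 -0.01 -0.04]
gauge local y [[ -0.36 -25.66   0.  ]]
```

Request:
{"method": "step_arm", "body": {
  "moves": [
    [0.002, -0.001, -0.006, 0.34, 0, 0, 1],
    [0.002, -0.001, -0.006, 0.38, 0, 0, 1],
    [0.002, -0.001, -0.006, 0.38, 0, 0, 1]
  ]
}}

```text
t: 21.42
tcp_pos: [0.5228, -0.3156, 0.0869]
tool_rot: [-0.528, 0.472, -0.468, 0.528]
force: [1.3, 9.0, 3.5]
finger_gap: 0.265
```

```bash
python3 g.py
```

```text
t 21.43 tcp [ 522.8 -315.6   86.9] gap 0.265 F [1.3 9.  3.5]
turn [ 0.003 -0.002 -0.004] shift cm [ 3.46 -0.02 -0.03]
gauge local y [[ -0.4  -25.69   0.  ]]
```

Request:
{"method": "step_arm", "body": {
  "moves": [
    [0.002, -0.001, -0.006, 0.37, 0, 0, 1],
    [0.002, -0.001, -0.006, 0.37, 0, 0, 1],
    [0.002, -0.001, -0.006, 0.37, 0, 0, 1],
    [0.002, -0.001, -0.006, 0.37, 0, 0, 1],
    [0.002, -0.001, -0.006, 0.37, 0, 0, 1],
    [0.002, -0.001, -0.006, 0.37, 0, 0, 1]
  ]
}}

```text
t: 22.18
tcp_pos: [0.5228, -0.3156, 0.0869]
tool_rot: [-0.527, 0.472, -0.468, 0.529]
force: [1.3, 7.9, 3.4]
finger_gap: 0.264
```

```bash
python3 g.py; python3 look.py 11; cat > fl.py <<'E'
from fit import *
import sys
s=np.load(f"s{sys.argv[1]}.npz")
P=cloud(s).reshape(-1,3)*1000;L=loc(P,518.5,-290,np.radians(6.75))
for f in map(float,sys.argv[2:]):
    k=(abs(L[:,0])<28)&(P[:,2]>20)&(P[:,2]<42)&(abs(L[:,1]-f)<5)
    if k.sum()>10: print("face",f,k.sum(),np.median(L[k,1]).round(2))
E
python3 fl.py 11 -52.4 -15 53.8
```

```text
t 22.18 tcp [ 522.8 -315.6   86.9] gap 0.264 F [1.3 7.9 3.4]
turn [ 0.002 -0.002 -0.005] shift cm [ 3.46 -0.03 -0.03]
gauge local y [[ -0.46 -25.74   0.  ]]
t 22.175 [ 522.77 -315.62   86.91] F [1.3 7.9 3.4] yaw [-72.1832218   64.6136905  -64.11883068]
face -52.4 62 -52.34
face -15.0 44 -15.06
face 53.8 68 53.81
```

View pics/s_11.png

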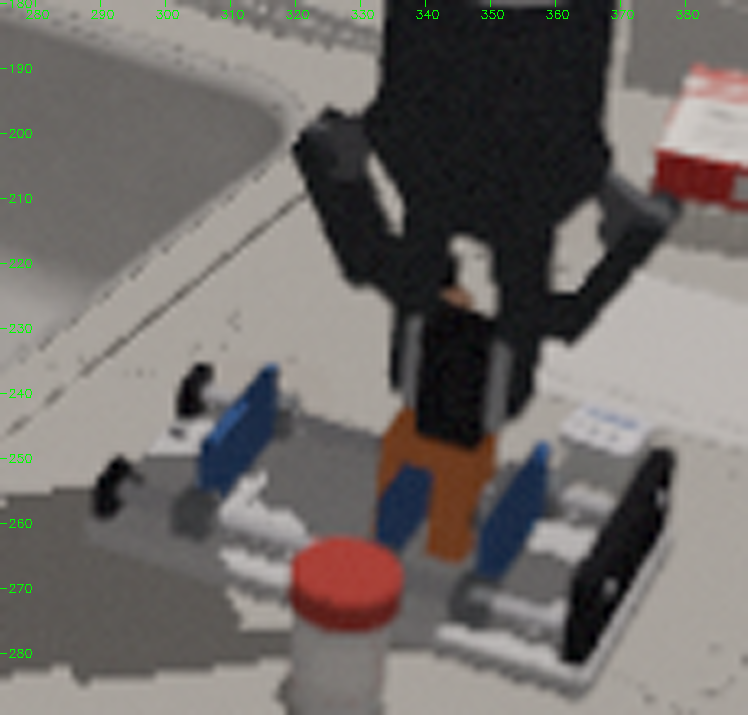

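Fence 2 is set at about 9 N with no further movement, and fence 1's face reads -52.34 mm, unchanged. Fence 3 is next.

Request:
{"method": "step_arm", "body": {
  "moves": [
    [0.002, 0, -0.004, -0.2, 0, 0, 1],
    [0.002, 0, -0.004, -0.45, 0, 0, 1],
    [0.002, 0, -0.004, -0.45, 0, 0, 1],
    [0.002, 0, -0.004, -0.45, -0.5, 0, 1],
    [0.002, 0, -0.004, -0.45, -1.5, 0, 1],
    [0.002, 0, -0.004, -0.45, -3, 0, 1],
    [0.002, 0, -0.004, -0.45, -5.3, 0, 1],
    [0.002, 0, -0.004, -0.45, -5.3, 0, 1]
  ]
}}

```text
t: 23.28
tcp_pos: [0.5238, -0.3126, 0.1427]
tool_rot: [-0.528, 0.468, -0.472, 0.528]
force: [-0.9, -0.1, -0.8]
finger_gap: 0.265
```

```bash
python3 - <<'E'
from plan import *
to([.5146,-.2423,.1265],q_tool(6.75,True))
E
```

```text
t 23.27 tcp [ 523.8 -312.6  142.7] gap 0.265 F [-0.9 -0.1 -0.8]
turn [-0.004 -0.002  0.004] shift cm [-7.1   1.59 -0.11]
```

Request:
{"method": "step_arm", "body": {
  "moves": [
    [-0.004, -0.002, 0.004, -3, 0, -0.1, 1],
    [-0.004, -0.002, 0.004, -6, 0, -0.1, 1],
    [-0.004, -0.002, 0.004, -7.1, 0, -0.1, 1],
    [-0.004, -0.002, 0.004, -7.1, 0.8, -0.1, 1],
    [-0.004, -0.002, 0.004, -7.1, 1.6, -0.1, 1],
    [-0.004, -0.002, 0.004, -7.1, 1.6, -0.1, 1],
    [-0.004, -0.002, 0.004, -7.1, 1.6, -0.1, 1]
  ]
}}

```text
t: 24.15
tcp_pos: [0.5148, -0.243, 0.1262]
tool_rot: [-0.528, 0.47, -0.47, 0.528]
force: [-0.5, 0.0, -1.0]
finger_gap: 0.271
```

```bash
python3 look.py 12; python3 g.py; python3 fl.py 12 -52.4 -15 53.8; python3 - <<'E'
from gfit import *
from plan import *
s=np.load("s12.npz")
st=sense();v=gfit(s,st["tcp_pos"],np.radians(6.75))
print("gauge local",loc(np.array([[v[0],v[1],0]]),518.5,-290,np.radians(6.75)))
E
```

```text
t 24.15 [ 514.79 -242.99  126.15] F [-0.5  0.  -1. ] yaw [-72.30697663  64.34416629 -64.30910486]
t 24.25 tcp [ 514.8 -242.8  126.5] gap 0.269 F [ 0.8 -0.1 -1.1]
turn [-0.    -0.001 -0.   ] shift cm [10.79  3.95 -0.09]
gauge local y [[ 0.22 47.52  0.  ]]
face -52.4 65 -52.29
face -15.0 66 -14.91
face 53.8 58 53.89
gfit [ 513.04 -242.56] yaw 7.23 foot -20.49 dz -0.01 n 364 local off x,y -1.75 0.43
gauge local [[ 0.15477313 47.75671979  0.        ]]
```

View pics/s_12.png

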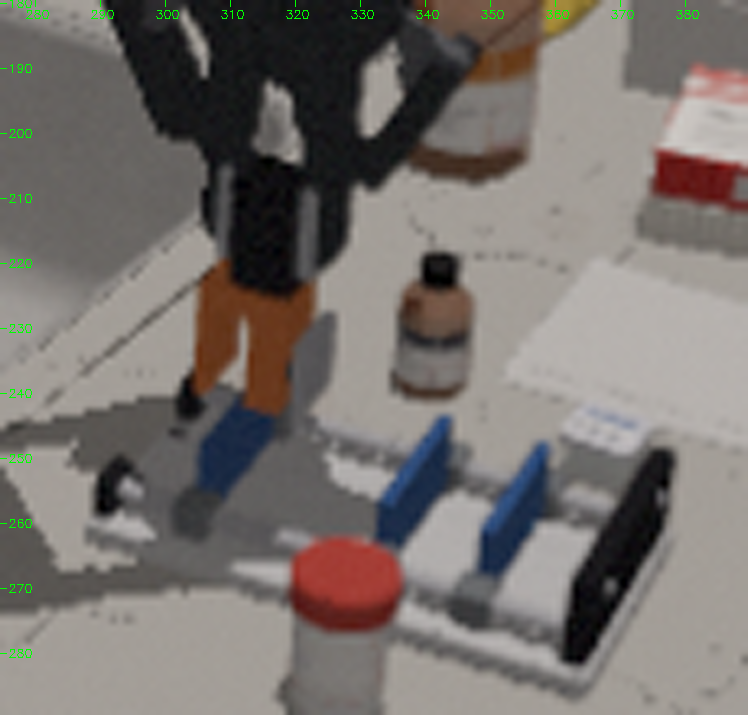

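The slot is centred over fence 3 at about (235,430), so I'll lower it.

Request:
{"method": "step_arm", "body": {
  "moves": [
    [0, -0.001, 0, 0, 0.8, 0, 1],
    [0, -0.001, 0, 0, 1.5, 0, 1],
    [0, -0.001, 0, 0, 1.7, 0, 1]
  ]
}}

```text
t: 24.62
tcp_pos: [0.5144, -0.2425, 0.1087]
tool_rot: [-0.529, 0.47, -0.469, 0.529]
force: [-0.8, -0.6, -1.3]
finger_gap: 0.27
```

Request:
{"method": "step_arm", "body": {
  "moves": [
    [0, 0, 0, 0, 1, 0, 1],
    [0, 0, 0, 0, 2, 0, 1],
    [0, 0, 0, 0, 2.25, 0, 1],
    [0, 0, 0, 0, 2.25, 0, 1],
    [0, 0, -0.004, 0.2, 2.25, 0, 1],
    [0, 0, -0.004, 0.4, 2.25, 0, 1],
    [0, 0, -0.008, 0.6, 2.25, 0, 1],
    [0, 0, -0.008, 0.8, 2.25, 0, 1],
    [0, 0, -0.008, 1.0, 2.25, 0, 1],
    [0, 0, -0.008, 1.2, 2.25, 0, 1],
    [0, 0, -0.008, 1.4, 2.25, 0, 1],
    [0, 0, -0.008, 1.4, 2.25, 0, 1]
  ]
}}

```text
t: 26.12
tcp_pos: [0.5159, -0.2544, 0.0864]
tool_rot: [0.529, -0.469, 0.471, -0.527]
force: [1.7, 5.2, 2.3]
finger_gap: 0.269
```

```bash
python3 g.py
```

```text
t 26.12 tcp [ 515.9 -254.4   86.4] gap 0.269 F [1.7 5.2 2.3]
turn [ 0.001 -0.001  0.003] shift cm [ 9.62 -0.03 -0.06]
gauge local y [[-0.12 35.84  0.  ]]
```

Request:
{"method": "step_arm", "body": {
  "moves": [
    [0, -0.001, -0.002, 0.4, -0.05, 0, 1],
    [0, -0.001, -0.002, 0.6, -0.05, 0, 1],
    [0, -0.001, -0.002, 0.8, -0.05, 0, 1],
    [0, -0.001, -0.002, 1.0, -0.05, 0, 1],
    [0, -0.001, -0.002, 1.2, -0.05, 0, 1],
    [0, -0.001, -0.002, 1.4, -0.05, 0, 1],
    [0, -0.001, -0.002, 1.6, -0.05, 0, 1],
    [0, -0.001, -0.002, 1.8, -0.05, 0, 1],
    [0, -0.001, -0.002, 2.0, -0.05, 0, 1],
    [0, -0.001, -0.002, 2.1, -0.05, 0, 1],
    [0, -0.001, -0.002, 2.1, -0.05, 0, 1]
  ]
}}

```text
t: 27.5
tcp_pos: [0.5179, -0.2728, 0.0865]
tool_rot: [0.529, -0.47, 0.47, -0.528]
force: [2.6, 5.5, -1.5]
finger_gap: 0.27
```

```bash
python3 g.py
```

```text
t 27.5 tcp [ 517.9 -272.8   86.5] gap 0.27 F [ 2.6  5.5 -1.5]
turn [ 0.002 -0.002  0.001] shift cm [ 7.76 -0.05 -0.05]
gauge local y [[-0.22 17.31  0.  ]]
```

Request:
{"method": "step_arm", "body": {
  "moves": [
    [0, -0.002, -0.003, 0.3, -0.05, 0, 1],
    [0, -0.002, -0.003, 0.4, -0.05, 0, 1],
    [0, -0.002, -0.003, 0.5, -0.05, 0, 1],
    [0, -0.002, -0.003, 0.6, -0.05, 0, 1],
    [0, -0.002, -0.003, 0.6, -0.05, 0, 1]
  ]
}}

```text
t: 28.12
tcp_pos: [0.5184, -0.2763, 0.0865]
tool_rot: [0.529, -0.471, 0.469, -0.528]
force: [2.0, 5.9, -1.6]
finger_gap: 0.267
```

```bash
python3 g.py; python3 look.py 13; python3 fl.py 13 -52.4 -15 26
```

```text
t 28.12 tcp [ 518.4 -276.3   86.5] gap 0.267 F [ 2.   5.9 -1.6]
turn [ 0.002 -0.001 -0.001] shift cm [ 7.42 -0.06 -0.05]
gauge local y [[-0.18 13.86  0.  ]]
t 28.125 [ 518.39 -276.26   86.47] F [ 2.   5.9 -1.6] yaw [-72.37186849  64.44925639 -64.23042712]
face -52.4 57 -52.39
face -15.0 63 -14.85
face 26.0 46 24.7
```

View pics/s_13.png

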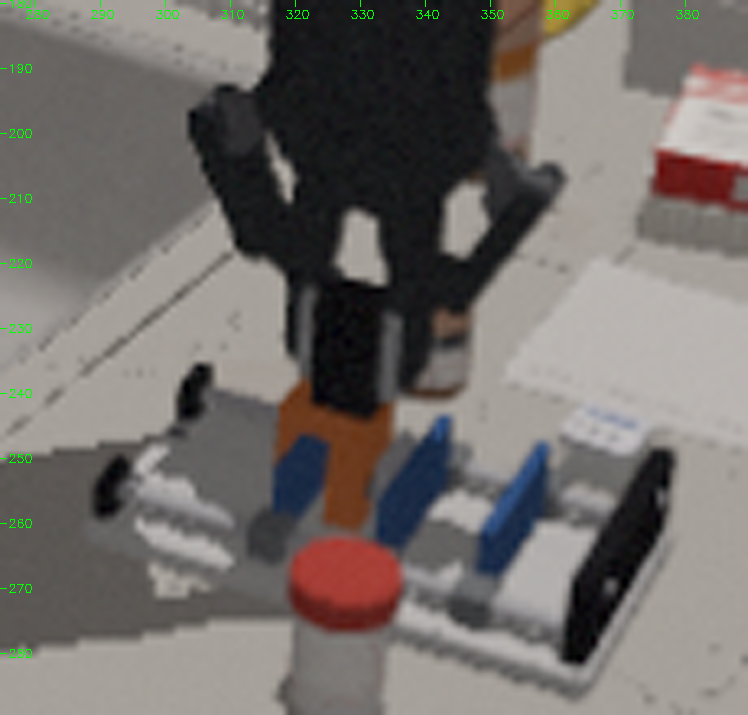

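2.4 mm to go by estimate, so I'll take small steps.

Request:
{"method": "step_arm", "body": {
  "moves": [
    [0, -0.001, -0.004, 0.26, -0.03, 0, 1],
    [0, -0.001, -0.004, 0.32, -0.03, 0, 1],
    [0, -0.001, -0.004, 0.36, -0.03, 0, 1],
    [0, -0.001, -0.004, 0.36, -0.03, 0, 1]
  ]
}}

```text
t: 28.72
tcp_pos: [0.5185, -0.2773, 0.0864]
tool_rot: [0.528, -0.471, 0.469, -0.528]
force: [2.4, 6.0, -1.1]
finger_gap: 0.269
```

```bash
python3 g.py
```

```text
t 28.73 tcp [ 518.5 -277.3   86.4] gap 0.269 F [ 2.4  6.  -1.1]
turn [ 0.003 -0.002 -0.002] shift cm [ 7.31 -0.07 -0.05]
gauge local y [[-0.17 12.78  0.  ]]
```

Request:
{"method": "step_arm", "body": {
  "moves": [
    [0, -0.001, -0.005, 0.26, -0.03, 0, 1],
    [0, -0.001, -0.005, 0.3, -0.03, 0, 1],
    [0, -0.001, -0.005, 0.34, -0.03, 0, 1],
    [0, -0.001, -0.005, 0.34, -0.03, 0, 1]
  ]
}}

```text
t: 29.22
tcp_pos: [0.5186, -0.2781, 0.0865]
tool_rot: [0.529, -0.471, 0.469, -0.528]
force: [0.9, 6.7, -0.5]
finger_gap: 0.268
```

```bash
python3 g.py
```

```text
t 29.23 tcp [ 518.6 -278.1   86.5] gap 0.268 F [ 0.9  6.7 -0.5]
turn [ 0.003 -0.002 -0.001] shift cm [ 7.23 -0.06 -0.05]
gauge local y [[-0.15 11.96  0.  ]]
```

Request:
{"method": "step_arm", "body": {
  "moves": [
    [0, -0.001, -0.005, 0.26, -0.03, 0, 1],
    [0, -0.001, -0.005, 0.3, -0.03, 0, 1],
    [0, -0.001, -0.005, 0.33, -0.03, 0, 1],
    [0, -0.001, -0.005, 0.33, -0.03, 0, 1]
  ]
}}

```text
t: 29.72
tcp_pos: [0.5187, -0.2785, 0.0864]
tool_rot: [0.529, -0.472, 0.469, -0.527]
force: [1.4, 7.8, 0.7]
finger_gap: 0.267
```

```bash
python3 g.py
```

```text
t 29.73 tcp [ 518.7 -278.5   86.4] gap 0.267 F [1.4 7.8 0.7]
turn [ 0.004 -0.002 -0.002] shift cm [ 7.19 -0.07 -0.04]
gauge local y [[-0.18 11.6   0.  ]]
```

Request:
{"method": "step_arm", "body": {
  "moves": [
    [0.002, -0.001, -0.006, 0.33, -0.03, 0, 1],
    [0.002, -0.001, -0.006, 0.36, -0.03, 0, 1],
    [0.002, -0.001, -0.006, 0.36, -0.03, 0, 1]
  ]
}}

```text
t: 30.1
tcp_pos: [0.5186, -0.2786, 0.0864]
tool_rot: [0.528, -0.472, 0.469, -0.528]
force: [3.2, 8.0, -0.1]
finger_gap: 0.272
```

```bash
python3 g.py
```

```text
t 30.1 tcp [ 518.6 -278.6   86.4] gap 0.272 F [ 3.2  8.  -0.1]
turn [ 0.003 -0.003 -0.002] shift cm [ 7.18 -0.07 -0.04]
gauge local y [[-0.22 11.5   0.  ]]
```

Request:
{"method": "step_arm", "body": {
  "moves": [
    [0.002, -0.001, -0.006, 0.37, -0.03, 0, 1],
    [0.002, -0.001, -0.006, 0.37, -0.03, 0, 1],
    [0.002, -0.001, -0.006, 0.37, -0.03, 0, 1],
    [0.002, -0.001, -0.006, 0.37, -0.03, 0, 1],
    [0.002, -0.001, -0.006, 0.37, -0.03, 0, 1],
    [0.002, -0.001, -0.006, 0.37, -0.03, 0, 1]
  ]
}}

```text
t: 30.85
tcp_pos: [0.5186, -0.2787, 0.0864]
tool_rot: [-0.527, 0.472, -0.47, 0.528]
force: [2.1, 8.1, 1.1]
finger_gap: 0.268
```

```bash
python3 g.py; python3 look.py 14; python3 fl.py 14 -52.4 -15 22.3
```

```text
t 30.85 tcp [ 518.6 -278.7   86.4] gap 0.268 F [2.1 8.1 1.1]
turn [ 0.002 -0.004 -0.003] shift cm [ 7.18 -0.08 -0.02]
gauge local y [[-0.28 11.46  0.  ]]
t 30.85 [ 518.57 -278.65   86.42] F [2.1 8.1 1.1] yaw [-72.20743686  64.58398019 -64.28360457]
face -52.4 63 -52.44
face -15.0 66 -14.98
face 22.3 43 22.18
```

View pics/s_14.png

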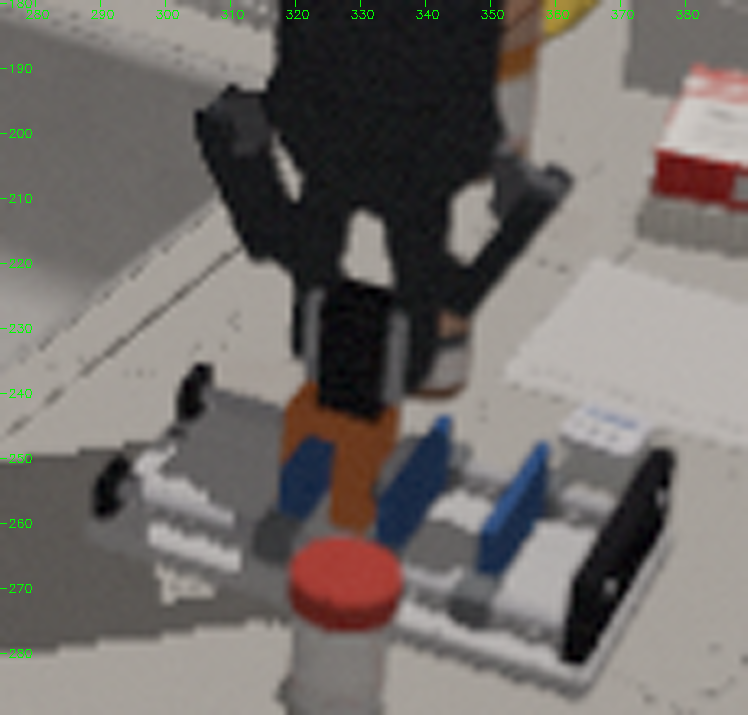

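Fence 3 is set. The fence faces read -52.44, -14.98 and 22.18 mm, so the pitches are 37.5 and 37.2 mm. I'll back off and lift, then look at the empty mat.

Request:
{"method": "step_arm", "body": {
  "moves": [
    [0.002, 0, -0.004, -0.2, 0, 0, 1],
    [0.002, 0, -0.004, -0.45, 0, 0, 1],
    [0.002, 0, -0.004, -0.45, 0, 0, 1],
    [0.002, 0, -0.004, -0.45, -0.5, 0, 1],
    [0.002, 0, -0.004, -0.45, -1.5, 0, 1],
    [0.002, 0, -0.004, -0.45, -3, 0, 1],
    [0.002, 0, -0.004, -0.45, -6, 0, 1],
    [0.002, 0, -0.004, -0.45, -10, 0, 1],
    [0.002, 0, -0.004, -0.45, -12, 0, 1],
    [0.002, 0, -0.004, -0.45, -12, 0, 1]
  ]
}}

```text
t: 32.2
tcp_pos: [0.5194, -0.2753, 0.2093]
tool_rot: [0.528, -0.468, 0.473, -0.528]
force: [-0.9, 0.3, -1.3]
finger_gap: 0.268
```

```bash
python3 - <<'E'
from plan import *
t=snapshot("top");s=snapshot("scene");np.savez("t15.npz",**t);np.savez("s15.npz",**s)
crop(t,165,205,225,250,12,"pics/tm.png");crop(s,130,190,200,240,11,"pics/sm.png")
to([.4293,.1758,.2],q_tool(6.75,True))
E
python3 fl.py 15 -52.4 -15 22.3
```

```text
t 32.3 tcp [ 517.9 -274.2  206.5] gap 0.265 F [ 0.  -0.1 -0.7]
turn [-0.    -0.004  0.001] shift cm [-45.72   0.6   -3.68]
face -52.4 57 -52.34
face -15.0 63 -14.96
face 22.3 65 22.25
```

View pics/tm.png

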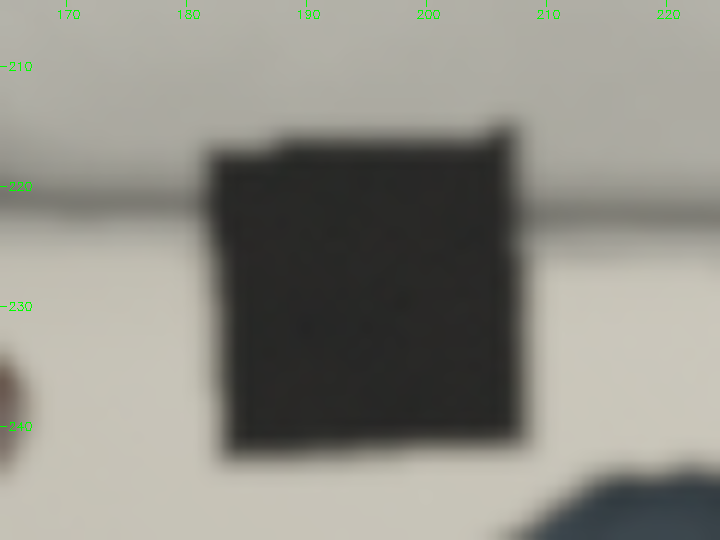

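View pics/sm.png

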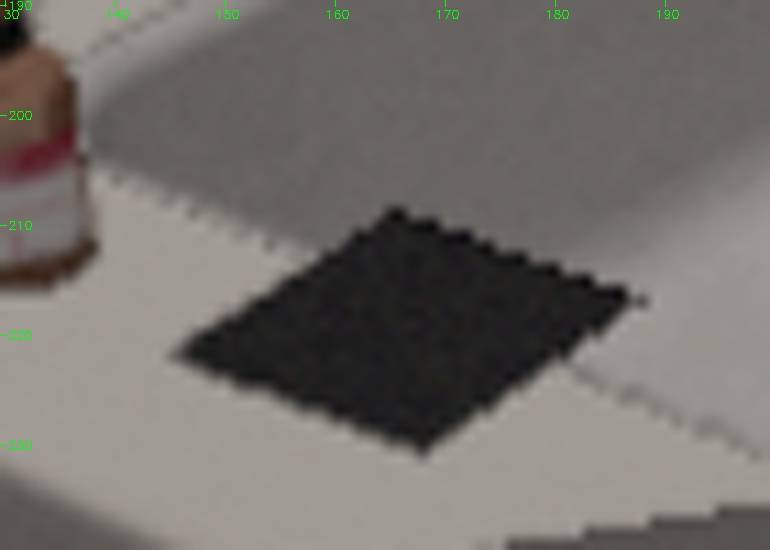

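```bash
python3 - <<'E'
from h import *
t=np.load("t15.npz");s=np.load("s15.npz")
f=lambda L,c,u0,v0:[(x/c+u0-.5,y/c+v0-.5) for x,y in L]
for d,L,c,u,v in((t,[(213,150),(513,138),(522,440),(226,455)],12,165,205),(s,[(178,353),(398,208),(642,298),(423,455)],11,130,190)):
    A=onz(d,f(L,c,u,v),.003)*1000;print(A[:,:2].round(1).tolist(),A.mean(0)[:2].round(1),[np.linalg.norm(A[i]-A[i-1]).round(1) for i in range(4)])
    g=cv2.inRange(d["frame"],(0,0,0),(75,75,75))[205:245,140:215] if d is t else cv2.inRange(d["frame"],(0,0,0),(75,75,75))[203:236,140:195]
    m=cv2.moments(g,True);c0=(m["m10"]/m["m00"]+140,m["m01"]/m["m00"]+(205 if d is t else 203));print("centroid",c0,m["m00"],onz(d,[c0],.003)*1000)
E
```

```text
[[467.1, 218.3], [472.0, 139.7], [394.3, 134.5], [388.3, 211.6]] [430.4 176. ] [np.float64(79.0), np.float64(78.8), np.float64(78.0), np.float64(77.3)]
centroid (195.03476821192052, 229.0) 604.0 [[430.76662423 176.48671628   3.        ]]
[[385.4, 213.1], [468.5, 221.2], [472.6, 137.6], [388.1, 129.3]] [428.6 175.3] [np.float64(83.9), np.float64(83.5), np.float64(83.7), np.float64(84.8)]
centroid (166.64102564102564, 219.3696581196581) 468.0 [[427.42156139 174.83057625   3.        ]]
```

```bash
python3 - <<'E'
from plan import *
to([.431,.1757,.2],q_tool(6.75,True))
E
```

```text
t 32.3 tcp [ 517.9 -274.2  206.5] gap 0.265 F [ 0.  -0.1 -0.7]
turn [-0.    -0.004  0.001] shift cm [-45.69   0.6   -3.51]
```

Request:
{"method": "step_arm", "body": {
  "moves": [
    [0, -0.004, 0, -5, 0, 0, 1],
    [0, -0.004, 0, -10, 0, -0.5, 1],
    [0, -0.004, 0, -15, 0, -1, 1],
    [0, -0.004, 0, -20, 0, -1.5, 1],
    [0, -0.004, 0, -25, 0, -2, 1],
    [0, -0.004, 0, -30, 0, -2.5, 1],
    [0, -0.004, 0, -35, 0, -3, 1],
    [0, -0.004, 0, -40, 0, -3.3, 1],
    [0, -0.004, 0, -44, 0.6, -3.5, 1],
    [0, -0.004, 0, -45.7, 0.6, -3.5, 1],
    [0, -0.004, 0, -45.7, 0.6, -3.5, 1]
  ]
}}

```text
t: 33.67
tcp_pos: [0.43, 0.1766, 0.199]
tool_rot: [0.53, -0.469, 0.469, -0.528]
force: [-0.3, -0.1, -0.1]
finger_gap: 0.272
```

```bash
python3 - <<'E'
from plan import *
to([.431,.1757,.082],q_tool(6.75,True))
E
```

```text
t 33.67 tcp [430.  176.6 199. ] gap 0.272 F [-0.3 -0.1 -0.1]
turn [0.002 0.003 0.001] shift cm [ 0.09 11.7   0.11]
```

Request:
{"method": "step_arm", "body": {
  "moves": [
    [0.002, 0.003, 0, 0.1, 4, 0.1, 1],
    [0.002, 0.003, 0, 0.1, 8, 0.1, 1],
    [0.002, 0.003, 0, 0.1, 10.5, 0.1, 1],
    [0.002, 0.003, 0, 0.1, 11.7, 0.1, 1],
    [0.002, 0.003, 0, 0.1, 11.7, 0.1, 1],
    [0.002, 0.003, 0, 0.1, 11.7, 0.1, 1]
  ]
}}

```text
t: 34.42
tcp_pos: [0.4316, 0.1754, 0.0827]
tool_rot: [-0.528, 0.469, -0.47, 0.529]
force: [0.8, -0.3, -1.3]
finger_gap: 0.27
```

```bash
python3 - <<'E'
from plan import *
from gfit import gfit
to([.431,.1757,.076],q_tool(6.75,True))
s=snapshot("scene");np.savez("s16.npz",**s);crop(s,120,140,210,240,7,"pics/s16.png")
gfit(s,sense()["tcp_pos"],np.radians(6.75))
E
```

```text
t 34.42 tcp [431.6 175.4  82.7] gap 0.27 F [ 0.8 -0.3 -1.3]
turn [-0.001 -0.     0.001] shift cm [-0.04  0.67 -0.06]
gfit [429.28 176.21] yaw 7.22 foot -20.98 dz -0.31 n 301 local off x,y -2.28 0.96
```

View pics/s16.png

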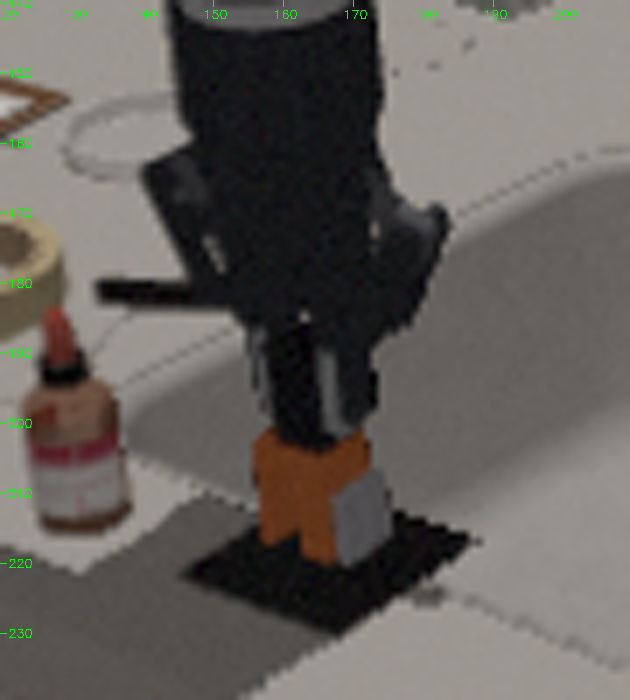

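Request:
{"method": "step_arm", "body": {
  "moves": [
    [0, 0, 0, 0, 0.3, -0.05, 1],
    [0, 0, 0, 0, 0.6, -0.05, 1],
    [0, 0, 0, 0, 0.7, -0.05, 1],
    [0, 0, 0, 0, 0.7, -0.05, 1],
    [0, 0, 0, 0, 0.7, -0.05, 1]
  ]
}}

```text
t: 35.1
tcp_pos: [0.4312, 0.1755, 0.0759]
tool_rot: [-0.528, 0.469, -0.47, 0.529]
force: [-1.1, 0.3, 1.3]
finger_gap: 0.263
```

Request:
{"method": "step_arm", "body": {
  "moves": [
    [0, 0, 0, 0, 0.05, 0, 1],
    [0, 0, 0, 0, 0.05, 0, 1],
    [0, 0, 0, 0, 0.05, 0, 0.3],
    [0, 0, 0, 0, 0.05, 0, 0],
    [0, 0, 0, 0, 0.05, 0, -0.5],
    [0, 0, 0, 0, 0.05, 0, -1],
    [0, 0, 0, 0, 0.05, 0, -1],
    [0, 0, 0, 0, 0.05, 0, -1],
    [0, 0, 0, 0, 0.05, 0, -1]
  ]
}}

```text
t: 36.22
tcp_pos: [0.4312, 0.1755, 0.0754]
tool_rot: [-0.528, 0.469, -0.47, 0.529]
force: [0.3, 0.2, -0.0]
finger_gap: 1.004
```

Request:
{"method": "step_arm", "body": {
  "moves": [
    [0, 0, 0, 0, -1, 0, -1],
    [0, 0, 0, 0, -3, 0, -1],
    [0, 0, 0, 0, -6, 0, -1],
    [0, 0, 0, 0, -10, 0, -1],
    [0, 0, 0, 0, -15, 0, -1],
    [0, 0, 0, 4, -17, 0, -1],
    [0, 0, 0, 10, -17, 0, -1],
    [0, 0, 0, 15, -17, 0, -1],
    [0, 0, 0, 15, -17, 0, -1]
  ]
}}

```text
t: 37.35
tcp_pos: [0.4492, 0.0239, 0.2465]
tool_rot: [-0.527, 0.47, -0.473, 0.528]
force: [-0.6, 1.4, 0.5]
finger_gap: 0.996
```

```bash
python3 - <<'E'
from plan import *
from gfit import gfit
from fit import loc
t=snapshot("top");s=snapshot("scene");np.savez("s17.npz",**s);np.savez("t17.npz",**t)
cv2.imwrite("pics/s17.png",cv2.resize(s["frame"][:,:,::-1],(800,600),interpolation=cv2.INTER_CUBIC))
crop(s,110,160,200,240,7,"pics/s17g.png");crop(s,280,200,390,300,6,"pics/s17r.png");crop(t,145,160,400,256,3,"pics/t17.png")
print(np.round(sense()["tcp_pos"],3),sense()["t"])
try:
    gfit(s,[.4312,.1755,.076],np.radians(6.75));gfit(t,[.4312,.1755,.076],np.radians(6.75))
except Exception as e: print(e)
E
python3 fl.py 17 -52.4 -15 22.3
```

```text
[0.448 0.027 0.246] 37.45
gfit [429.07 175.36] yaw 7.65 foot -43.91 dz -0.7 n 397 local off x,y -2.13 0.11
gfit [429.2 175.5] yaw 6.75 foot -20.6 dz 0.0 n 0 local off x,y -1.99 0.24
face -52.4 61 -52.25
face -15.0 67 -15.09
face 22.3 68 22.37
```

View pics/s17.png

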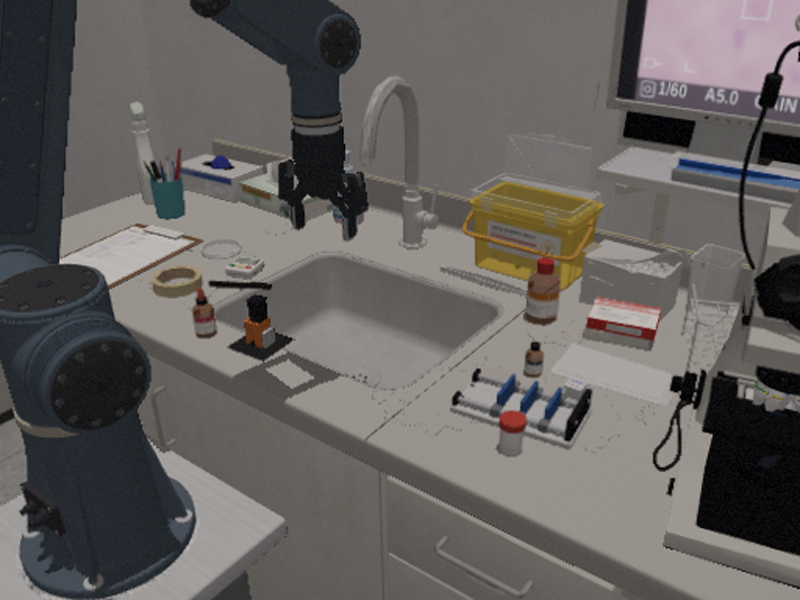

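View pics/s17g.png

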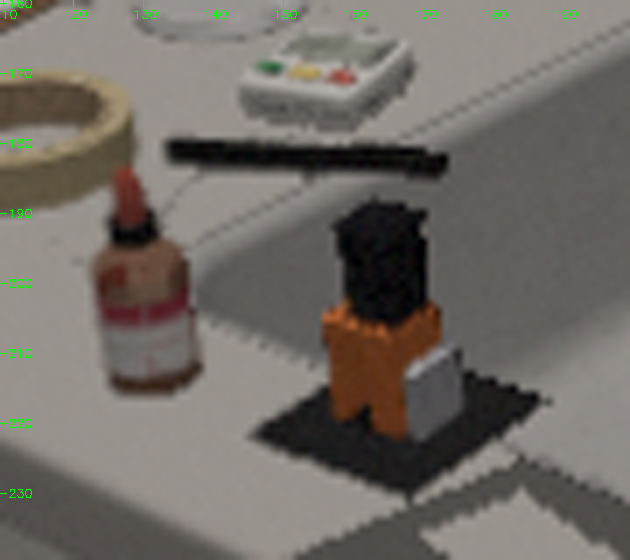

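View pics/t17.png

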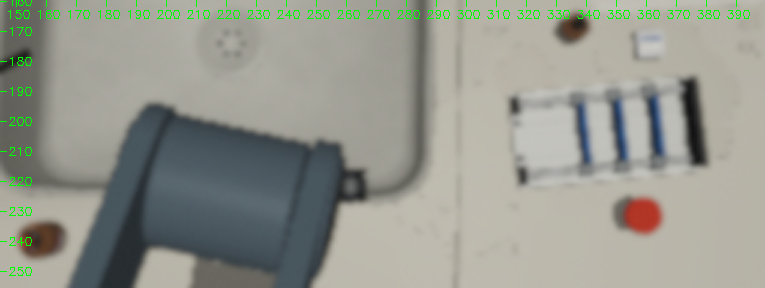

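The gauge stands upright in the middle of the mat at about (385,350) in the crop. In the top view the fences look evenly spaced, and the bottles, pot and box haven't moved. I'll hand the job in.

Request:
{"method": "step_arm", "body": {
  "moves": [
    [0, 0, 0, 0, 0, 0, -1],
    [0, 0, 0, 0, 0, 0, -1],
    [0, 0, 0, 0, 0, 0, -1]
  ]
}}

```text
t: 37.83
tcp_pos: [0.4479, 0.0274, 0.246]
tool_rot: [-0.528, 0.469, -0.47, 0.529]
force: [-1.2, -0.8, 0.1]
finger_gap: 1.003
```

```bash
python3 - <<'E'
from station import *
print(sense()["t"],sense()["qd"]);print(sign_off())
E
```

```text
37.825 [-0.00817429  0.00307668 -0.00191892 -0.00098122  0.00089062  0.00091897]
the job is handed in; nothing more can be done
None
```

I set all three fences in order from the end stop outward, using only the gauge. I drew each one in until the foot butted, then held it for about 0.75 s. The gauge is back upright on its mat, and I handed the job in at 37.8 s.

**Forces:** the pull read 8–10 N at each hold. Force was only read at the end of each move, so brief peaks between readings would not show.

**Fence spacing:**
- **Depth image:** the last one put the fence faces at -52.3, -15.1 and +22.4 mm along the rack. That is 37.2 and 37.5 mm between fences, agreeing to about 0.3 mm.
- **Arm positions:** the arm's own positions at the butts gave 37.1 and 37.2 mm.
- **Fences already set:** they did not move beyond measurement noise (about 0.2 mm) while the next one was drawn in.
- **Gap at the stop:** I set this by contact force and did not measure it separately. The last top view showed it about even with the others.

**Gauge:** the scene camera put it within about 1 mm of the mat's middle, standing free with the gripper clear.

**Nearby items:** the bottles, pot and box looked unmoved in the last pictures.

**Checks that failed or disagreed:**
- The two cameras differed by about 2–3 mm on the mat and stop positions, so I averaged the mat and found the stop by contact.
- In the final gauge fit, the foot position came out wrong (-43.9 mm, against about -20.6 mm before), and so did one earlier fit next to the stop. I ignored those foot readings.
- The top camera could not check the gauge at the end because the arm blocked its view.

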